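# Pin a row of hinge knuckles in the welding jig

### The job

Set up the hinge for welding: push the jig's red-knobbed latch lever over to open, stand every knuckle block that is on the table in a nest of the jig, and thread the yellow-headed pin through all the lugs and knuckles from the latch end until its head is fully home against the first lug. Then push the latch lever back over so that it closes behind the pin's head, and leave the other things on the table where they are.

Things in the scene. Friction and masses are not known exactly. Their poses are not given: they have to be found in the camera images.
- jig: fixed jig: steel base 12 mm thick (main part 90 mm in x, 164 mm in y) with four blue lugs at y = -72, -24, 24, 72 mm, each 30 mm in x, 8 mm in y, top at z = 66 mm, with a 16 mm bore along y on one axis x = 0, z = 48 mm. Three nests for blocks lie between the lugs. Origin at the centre of the main part's underside, on the table. The latch stands at the -y end, on a tail of the base to y = -152 mm
- mouth (a point): centre of the bore at the outer face of the first lug (jig x 0, y -76, z 48 mm). The pin goes in here, moving along the jig's +y; home, its head's front touches this face, its origin lies 22.5 mm before it, and its nose stands 15 mm out of the last lug
- nest_0 (a point): centre of a nest's floor on the jig's base (jig x 0, y -48, z 12 mm), 40 mm wide in y between lugs and 51 mm in x between side rails that rise 8 mm. A block standing here with its bore along the jig's y has the bore in line with the lugs. Any block fits any nest; a nest may stay empty
- nest_1 (a point): centre of a nest's floor on the jig's base (jig x 0, y 0, z 12 mm), 40 mm wide in y between lugs and 51 mm in x between side rails that rise 8 mm. A block standing here with its bore along the jig's y has the bore in line with the lugs. Any block fits any nest; a nest may stay empty
- nest_2 (a point): centre of a nest's floor on the jig's base (jig x 0, y 48, z 12 mm), 40 mm wide in y between lugs and 51 mm in x between side rails that rise 8 mm. A block standing here with its bore along the jig's y has the bore in line with the lugs. Any block fits any nest; a nest may stay empty
- latch (a joint): latch lever's angle in rad: 0 closed (as found), 1.4 fully open. The handle leans 0.61 rad from upright towards the jig's +x when closed, 0.79 rad towards its -x when open. Its own weight holds it on either side of upright: a sideways push of 1 to 3 N at the knob takes it over and it stays
- latch_pivot (a point): on the latch's hinge axis, which runs along the jig's y (jig x -75, y -129, z 35 mm). Two blue cheeks (22 mm in x, from y -146 to -112 mm) reach z = 46 mm. The handle, a 12 mm bar, is 95 mm long from here to the knob. A steel tongue 68 mm long and 8 mm thick turns with it in the same plane: closed, it lies level to the bore axis just behind a home pin's head and blocks the way in; open, it stands upright here at the side
- latch_knob (a point): centre of the smooth, slippery red knob (22 mm ball) at the end of the latch handle
- pin: hinge pin, about 0.28 kg, lying on the table: yellow head 30 x 30 mm square and 45 mm long, and a steel shank of 12 mm diameter along the pin's +y, from y = 22.5 to 189.5 mm, tapered to 5 mm over the last 9 mm. Origin on the pin's axis at the middle of the head, 15 mm above the table as it lies. Most of the weight is in the head
- pin_nose (a point): tip of the pin's nose, on its axis
- knuckle_0: bored aluminium knuckle block, 46 (its x) x 34 (its y) x 66 (its z) mm, about 0.22 kg; stands upright on its 46 x 34 mm foot. Origin at the centre of its bore, 36 mm above its underside and 30 mm below its top; the bore, 19 mm in diameter, runs right through along its y axis. The same after a half turn about z. May be absent
- knuckle_1: bored aluminium knuckle block, 46 (its x) x 34 (its y) x 66 (its z) mm, about 0.22 kg; stands upright on its 46 x 34 mm foot. Origin at the centre of its bore, 36 mm above its underside and 30 mm below its top; the bore, 19 mm in diameter, runs right through along its y axis. The same after a half turn about z. May be absent
- knuckle_2: bored aluminium knuckle block, 46 (its x) x 34 (its y) x 66 (its z) mm, about 0.22 kg; stands upright on its 46 x 34 mm foot. Origin at the centre of its bore, 36 mm above its underside and 30 mm below its top; the bore, 19 mm in diameter, runs right through along its y axis. The same after a half turn about z. May be absent
- ring_blank: bystander, fixed to the table: stainless ring, 64 mm across, 26 mm high; origin at the centre of its underside
- yellow_magnet: bystander to be left where it is: flat yellow triangular welding magnet, 90 x 90 x 18 mm; origin at the centre of its underside
- marker: bystander to be left where it is: white and red paint marker, 135 mm long along its y, 18 mm thick; origin under its middle
- small_plate: bystander to be left where it is: pale steel plate, 45 x 45 x 10 mm; origin at the centre of its underside
Things that resemble listed ones, but are neither listed nor needed, are in the scene too. What is shaped like the knuckle_2 but blue is not meant.

How it is judged:
By the outcome, as a careful person would: the job done as asked, in the order asked, and still so for the second after the job is handed in, with the robot touching nothing.
Of knuckle_0, knuckle_1, knuckle_2 only 2 to 3 are there at a start; the rules pass over those that are not, and their reading is None.
At some moment in a run one of pin may be knocked a few centimetres aside while the robot is not near it.
It also fails if it takes over 210 s, if anything falls off the work surface, if the arm or the gripper's body presses on something with over 40 N, if the wrist force passes 120 N, or if a joint passes its speed limit or range.

### The arm

A 6-joint arm with a two-finger parallel gripper is mounted at the origin on a cart in front of the work surface, level with it; the furniture and walls round the work are solid. World frame = base frame: x ahead of the robot, y to its left, z up, the work surface at z = 0. Lengths are in mm, angles in rad, forces in N, time in s.
With the tool pointing down it reaches from about 375 to 750 mm from the base axis. Payload 9 kg.
Tool frame: the origin (TCP) lies between the finger pads; the fingertips stand 17 mm ahead of it and the grasp point (between the pads) lies 2 mm behind it; z points along the fingers, x is the direction in which the jaws open and shut, and the axes are right-handed (so a half turn about z gives the same grasp; the last joint's range is limited). The gripper opens to 85 mm and grips with 20 to 120 N. Pads are 22 mm wide; open, the fingers measure 114 mm over their backs; the gripper's body (76 mm by 85 mm) begins 54 mm behind the grasp point. The pads swing forward as they close: fully open they stand 13 mm farther back than shut.
Start: joints at [0.905, 0.104, 0.097, 1.564, 0, 1.353], TCP at [259.798, 540.87, 248.331] pointing down, gripper open.
Joint ranges: [-2.99, 2.99], [-0.84, 1.86], [-1.1, 1.16], [-1.84, 2.11], [-1.51, 1.56], [-3.14, 3.14]. Speed limits (rad/s): [2.22, 2.22, 2.57, 3.14, 3.14, 3.14].

### API

Orientations are given as a rotation vector (axis times angle).
In Python, from station import arm gives the robot as it stands. The module is installed in compiled form; this text tells all that it offers.
- The arm moves only by the shell command python3 -m jog 'ROWS' [FORCE]. ROWS is JSON, a list of rows, each a list of 7 numbers: the shift along the tool's x, y, z in cm, then the turn, a rotation vector about the tool's x, y, z in degrees, then the closure, from 0 (fully open) to 1 (shut). In form: [[dx, dy, dz, ax, ay, az, jaw], ...]. A call has 1 to 12 rows; each row is the pose to reach, as a shift and turn from the pose commanded when the call began, along the tool's axes at that moment; what a row does not reach only later rows make up. A row lasts 1/10 s, in which the tool goes at most 50 mm and 8.59 degrees, less where a joint would pass 70% of its speed; a pose out of reach is approached as far as the arm can. A call with a gripper value outside its range is refused whole. The fingers move at their own pace and stop on an object; FORCE is the grip in N (left out, the last holds). Time passes only in rows, so rows that repeat a pose let the fingers close. It gives the time, the measured TCP pose, the force and the opening at its end, in the units of the state.
- arm.sense(): the state, without advancing time (a new reading comes with each control period).
- arm.snapshot(name): name is "scene" or "top" or "wrist"; returns a dict with "frame" (420x560x3 uint8, red, green, blue), "z_map" (420x560 float32, mm along the optical axis (not along the pixel's ray), 0 where there is no reading), "K" (3x3 intrinsics, pixels), "R" (3x3) and "t" (3): a world point X has camera coordinates R X + t; the wrist camera has in their place "T_tool_cam" (4x4, takes a point from camera to tool coordinates, whose origin is the TCP and whose axes are the tool frame's). Camera axes: x right, y down, z forward; pixel columns grow to the right and rows downward; lengths in mm; the calibration is good to about 2 mm. A picture is of the moment at which its call begins: read the wrist's pose just before it.
- arm.finish_job(): hands the job in, once; it reports no verdict.
The state is a dict: "time_s": time; "joint_pos": joint angles; "qvel": joint speeds; "joint_efforts": joint torques, N m; "tcp_pos": TCP position; "tcp_rot": TCP orientation; "contact_force": force on the tool from outside, world axes, zero at the start; "torque": the same for the moment, N m; "grip_width": opening from 0.0 (shut) to 1.0 (fully open).
Only numpy, scipy, OpenCV 4.12 (cv2) and the standard library are available. Lean on these libraries where they do the work, as an engineer would, in place of code of your own. Each camera call takes 0.05 s, during which the arm holds its last target.

## Working session

There is one attempt and no reset: what is moved stays moved. The work goes in short steps, Python scripts to look and compute and a shell command to move; the robot and the scene stay as the last step left them, time stands still between calls to the robot, and variables do not carry over. Pictures are saved under pics/ and viewed, and the job is handed in when it is done.

```bash
mkdir -p pics; ls
cat > h.py <<'E'
import numpy as np, cv2
from scipy.spatial.transform import Rotation as Rn
from station import arm
def snap(n,name=None):
    s=arm.sense(); d=arm.snapshot(n)
    if n=='wrist':
        Tc=np.array(d['T_tool_cam']); Rt=Rn.from_rotvec(s['tcp_rot']).as_matrix(); 
        Rwc=Rt@Tc[:3,:3]; twc=Rt@Tc[:3,3]+np.array(s['tcp_pos'])
    else:
        Rwc=np.array(d['R']).T; twc=-Rwc@np.array(d['t'])
    d['Rwc']=Rwc; d['twc']=twc
    if name: cv2.imwrite('pics/'+name+'.png',d['frame'][...,::-1])
    np.savez('pics/%s.npz'%(name or n),frame=d['frame'],z=d['z_map'],K=d['K'],Rwc=Rwc,twc=twc)
    return d
def ld(name):
    f=np.load('pics/%s.npz'%name); return dict(frame=f['frame'],z_map=f['z'],K=f['K'],Rwc=f['Rwc'],twc=f['twc'])
def ray(d,u,v,h):
    r=d['Rwc']@np.linalg.inv(d['K'])@np.array([u,v,1.]); c=d['twc']; return c+r*(h-c[2])/r[2]
def cloud(d):
    H,W=d['z_map'].shape; u,v=np.meshgrid(np.arange(W),np.arange(H))
    p=np.stack([u,v,np.ones_like(u)],-1)@np.linalg.inv(d['K']).T*d['z_map'][...,None]
    return p@d['Rwc'].T+d['twc']
def proj(d,X):
    c=d['Rwc'].T@(np.array(X,float)-d['twc']); p=d['K']@c; return p[:2]/p[2]
E
python3 - <<'E'
from h import *
for n in ['scene','top','wrist']:
    d=snap(n,n+'0'); print(n,d['twc'].round(0),d['K'][0,0])
s=arm.sense(); print(s)
E
```

```text
pics
scene [ -27. -778.  934.] 455.4087140186461
top [ 431.   48. 1106.] 437.5112540548649
wrist [199. 571. 374.] 319.6781443960453
{'time_s': 0.15, 'joint_pos': array([9.05302782e-01, 1.04534083e-01, 9.66644044e-02, 1.56388360e+00,
       1.26012390e-05, 1.35310227e+00]), 'qvel': array([-0.00023277, -0.00200591,  0.0019187 , -0.00192743, -0.00026466,
        0.00045179]), 'joint_efforts': array([ 3.15036516e-03, -5.57356346e+01,  5.04007995e+01,  1.23979655e-02,
       -2.76967412e-04, -1.94182292e-05]), 'tcp_pos': array([259.63433776, 540.66971725, 247.7264428 ]), 'tcp_rot': array([ 2.65896367e+00,  1.67259156e+00, -1.42174192e-03]), 'contact_force': array([ 0.67123896,  0.17908033, -0.16763539]), 'torque': array([-0.02095564,  0.00752547,  0.00329381]), 'grip_width': 1.0000851956627572}
```

View pics/top0.png

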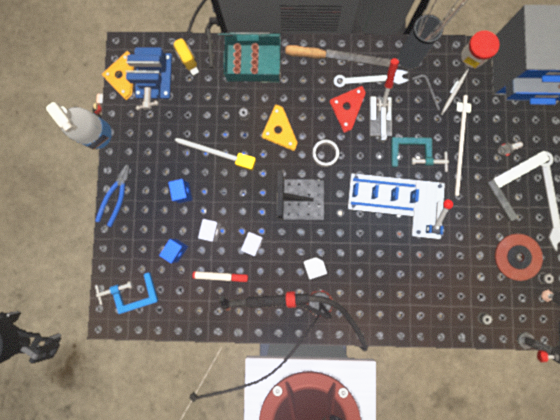

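View pics/scene0.png

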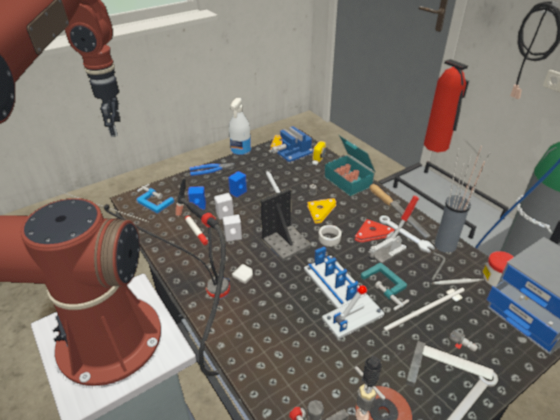

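View pics/wrist0.png

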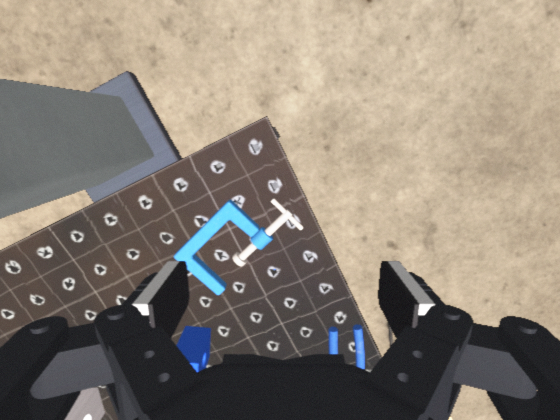

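Run:
```python
from h import *
d=ld('top0'); f=d['frame'][...,::-1]
a=cv2.resize(f[120:290,160:330],None,fx=3.4,fy=3.4,interpolation=cv2.INTER_CUBIC)
cv2.imwrite('pics/c1.png',a)
a=cv2.resize(f[160:250,340:470],None,fx=6,fy=6,interpolation=cv2.INTER_CUBIC)
cv2.imwrite('pics/c2.png',a)
d2=ld('scene0');f=d2['frame'][...,::-1]
cv2.imwrite('pics/c3.png',cv2.resize(f[150:340,150:400],None,fx=3.1,fy=3.1,interpolation=cv2.INTER_CUBIC))
hsv=cv2.cvtColor(d['frame'],cv2.COLOR_RGB2HSV)
P=cloud(d)
for n,(u,v) in dict(k0=(208,230),k1=(252,243),plate=(315,268),b0=(178,190),b1=(172,250),head=(245,160),knob=(448,204)).items():
    print(n,P[v,u].round(1),hsv[v,u])
print(P[300,150],P[300,400])
```

```text
k0 [458.4 251.8  63.7] [113   4 253]
k1 [429.7 145.8  63. ] [114   5 253]
plate [371.1  -7.2   6.5] [120   1 253]
b0 [553.1 327.8  64.3] [107 159 253]
b1 [409.3 335.6  64.7] [107 165 252]
head [635.3 172.1  31.4] [ 30 162 255]
knob [ 525.9 -298.1  120. ] [  1 176 255]
[285.39321422 396.75307332  19.00316003] [ 296.85525641 -218.70479389   -1.32663654]
```

View pics/c1.png

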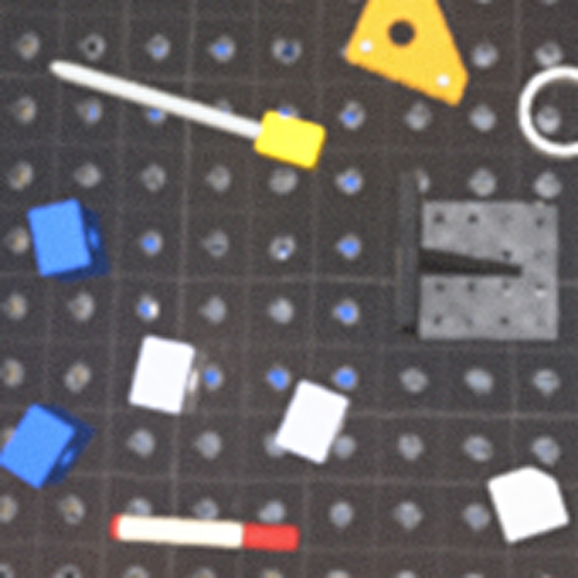

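View pics/c2.png

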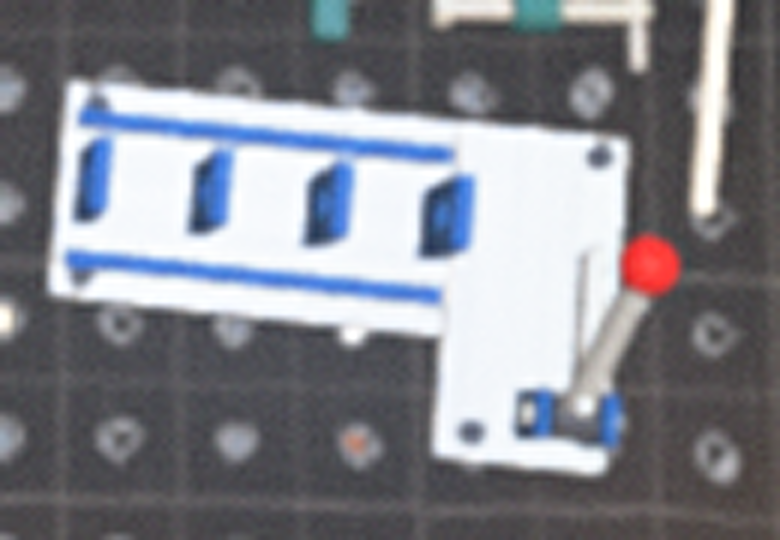

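View pics/c3.png

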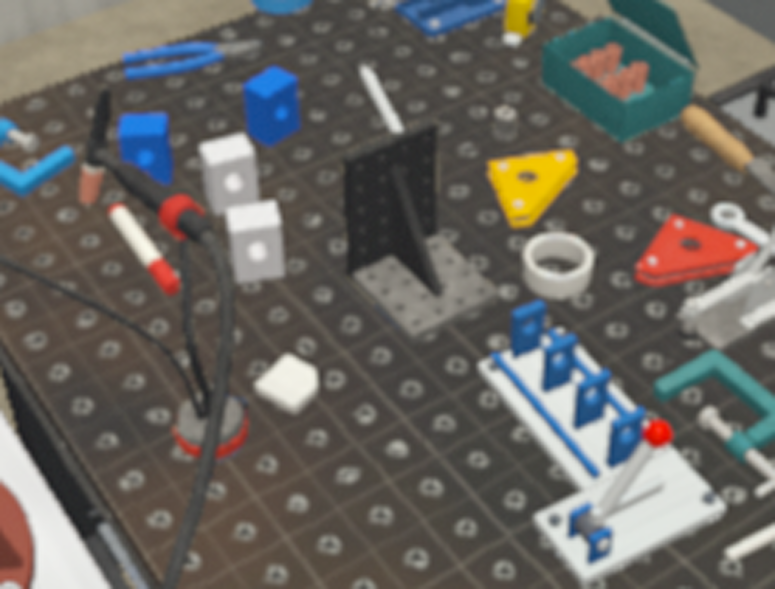

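```bash
cat >> h.py <<'E'
def yaw_now(s): 
    R=Rn.from_rotvec(s['tcp_rot']).as_matrix(); return np.degrees(np.arctan2(R[1,0],R[0,0]))
def rot_down(a):
    a=np.radians(a); c,s=np.cos(a),np.sin(a); return np.array([[c,s,0],[s,-c,0],[0,0,-1.]])
def go(p,yaw,p0=None,yaw0=None):
    "delta from measured (or given) pose to target, jog units"
    s=arm.sense(); R=Rn.from_rotvec(s['tcp_rot']).as_matrix(); t=np.array(s['tcp_pos'])
    if p0 is not None: t=np.array(p0,float); R=rot_down(yaw0)
    d=R.T@(np.array(p,float)-t)/10; r=np.degrees(Rn.from_matrix(R.T@rot_down(yaw)).as_rotvec())
    print('row',d.round(2),r.round(1))
E
python3 - <<'E'
from h import *
d=ld('top0'); P=cloud(d); hsv=cv2.cvtColor(d['frame'],cv2.COLOR_RGB2HSV)
m=((hsv[...,0]>95)&(hsv[...,0]<125)&(hsv[...,1]>100)).astype(np.uint8)
roi=np.zeros_like(m); roi[160:250,340:470]=1
hi=(m*roi>0)&(P[...,2]>45)
n,l,st,c=cv2.connectedComponentsWithStats(hi.astype(np.uint8))
for i in range(1,n): 
    q=P[l==i]; print(st[i,4],c[i].round(1),q.mean(0).round(1),np.median(q[:,2]).round(1), ray(d,*c[i],66).round(1))
for nm,reg in dict(k=(200,290,185,280)).items():
    w=(hsv[...,1]<40)&(hsv[...,2]>180)&(P[...,2]>50); 
    mm=np.zeros_like(m); mm[reg[0]:reg[1],reg[2]:reg[3]]=1
    n,l,st,c=cv2.connectedComponentsWithStats((w&(mm>0)).astype(np.uint8))
    for i in range(1,n):
        if st[i,4]>30:
            pts=np.argwhere(l==i)[:,::-1].astype(float); X=np.array([ray(d,u,v,66)[:2] for u,v in pts],np.float32)
            print(c[i],cv2.minAreaRect(X))
y=((hsv[...,0]>22)&(hsv[...,0]<35)&(hsv[...,1]>120)); mm=np.zeros_like(m); mm[145:175,225:262]=1
pts=np.argwhere(y&(mm>0))[:,::-1]; X=np.array([ray(d,u,v,30)[:2] for u,v in pts],np.float32); print('head',cv2.minAreaRect(X))
k=(hsv[...,0]<8)&(hsv[...,1]>150); mm[:]=0; mm[195:215,438:458]=1; pts=np.argwhere(k&(mm>0))[:,::-1]; print('knob',ray(d,*pts.mean(0),113))
s=arm.sense(); print(yaw_now(s)); print(arm.snapshot('wrist')['T_tool_cam'].round(3))
E
```

```text
39 [355.9 189. ] [563.5 -99.7  62.7] 64.4 [563.1 -99.2  66. ]
41 [376. 191.] [ 559.4 -147.4   63.4] 64.7 [ 559.1 -146.9   66. ]
46 [396.  192.9] [ 555.8 -195.    63.2] 64.8 [ 555.5 -194.4   66. ]
50 [416.  195.2] [ 548.7 -237.2   82.3] 63.3 [ 550.8 -241.8   66. ]
1 [373. 191.] [ 430.7   47.7 1105.9] 1105.9 [ 558.9 -139.9   66. ]
2 [430.  226.5] [ 477.9 -280.2   45.9] 45.9 [ 477. -274.   66.]
12 [441.7 228.4] [ 473.8 -307.8   46.5] 46.5 [ 473.  -301.2   66. ]
6 [430.2 230. ] [ 469.5 -280.3   46.3] 46.4 [ 468.8 -274.2   66. ]
1 [440. 233.] [ 462.8 -303.7   46.2] 46.2 [ 462.2 -297.2   66. ]
[207.71929825 230.15087719] ((457.7925109863281, 251.11871337890625), (36.6502571105957, 45.78556823730469), 78.11615753173828)
[251.62020906 243.83972125] ((427.8263854980469, 146.14344787597656), (34.658267974853516, 46.64548110961914), 68.286376953125)
head ((634.2567138671875, 172.6877899169922), (47.53685760498047, 32.84311294555664), 74.09602355957031)
knob [ 527.20150673 -300.59413763  113.        ]
64.3429847098904
[[ 1.00000e+00  0.00000e+00  1.00000e-03  1.00400e+00]
 [-0.00000e+00  9.63000e-01  2.69000e-01 -6.81050e+01]
 [-0.00000e+00 -2.69000e-01  9.63000e-01 -1.26344e+02]
 [ 0.00000e+00  0.00000e+00  0.00000e+00  1.00000e+00]]
```

Run:
```python
from h import *
for nm in ['top0']:
    d=ld(nm); P=cloud(d); z=P[...,2]
    for (u,v) in [(222,302),(255,300),(290,298),(320,305),(340,318),(362,345),(280,195),(255,298)]:
        w=z[v-4:v+5,u-4:u+5]; i=np.unravel_index(w.argmax(),w.shape); print((u,v),P[v-4+i[0],u-4+i[1]].round(0))
    g=(z>85)&(z<900)&(P[...,0]>200)&(P[...,0]<800)&(P[...,1]<500)&(P[...,1]>-500)
    o=d['frame'][...,::-1].copy(); o[g]=(255,0,255); cv2.imwrite('pics/high.png',o)
```

```text
(222, 302) [318. 187. 240.]
(255, 300) [310. 120. 195.]
(290, 298) [ 431.   48. 1106.]
(320, 305) [315. -15. 193.]
(340, 318) [281. -65. 135.]
(362, 345) [ 202. -118.   29.]
(280, 195) [540.  81. 154.]
(255, 298) [310. 120. 195.]
```

View pics/high.png

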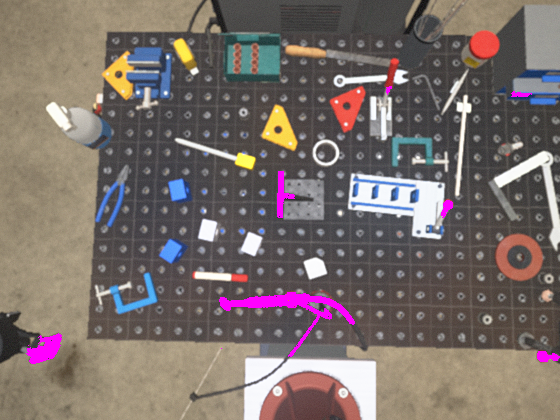

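Run:
```python
from h import *
go([480,200,270],-5)
go([545,-165,235],-5,[480,200,270],-5)
```

```text
row [-21.17  34.61  -2.21] [ 0.   0.  69.3]
row [ 9.66 35.79  3.5 ] [0. 0. 0.]
```

```bash
python3 -m jog '[[-21.2,34.6,-2.2,0,0,69.3,0],[-21.2,34.6,-2.2,0,0,69.3,0],[-21.2,34.6,-2.2,0,0,69.3,0],[-21.2,34.6,-2.2,0,0,69.3,0],[-21.2,34.6,-2.2,0,0,69.3,0],[-21.2,34.6,-2.2,0,0,69.3,0],[-21.2,34.6,-2.2,0,0,69.3,0],[-21.2,34.6,-2.2,0,0,69.3,0],[-21.2,34.6,-2.2,0,0,69.3,0],[-21.2,34.6,-2.2,0,0,69.3,0],[-21.2,34.6,-2.2,0,0,69.3,0],[-21.2,34.6,-2.2,0,0,69.3,0]]'
python3 - <<'E'
from h import *
s=arm.sense(); print(yaw_now(s),s['joint_pos'].round(2))
d=snap('wrist','w1')
go([545,-165,235],-5)
E
```

```text
time_s: 1.4
tcp_pos: [479.2, 201.2, 270.3]
tcp_rot: [-3.139, 0.132, 0.0]
contact_force: [-1.1, -0.5, -0.3]
grip_width: 1.0
-4.798555086612065 [ 0.15 -0.13 -0.1   1.61  0.    1.8 ]
row [ 9.62 35.95  3.52] [-0.   0.   0.2]
```

View pics/w1.png

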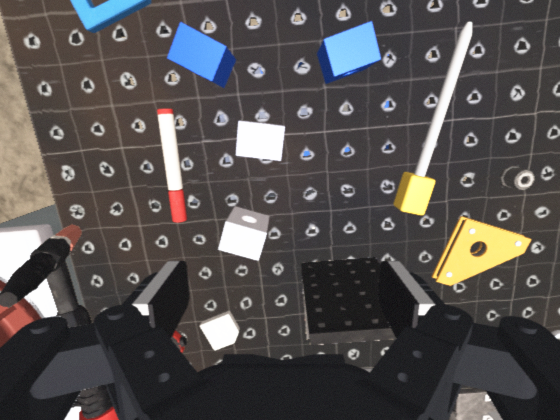

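```bash
python3 -m jog '[[9.6,36,3.5,0,0,0,0],[9.6,36,3.5,0,0,0,0],[9.6,36,3.5,0,0,0,0],[9.6,36,3.5,0,0,0,0],[9.6,36,3.5,0,0,0,0],[9.6,36,3.5,0,0,0,0],[9.6,36,3.5,0,0,0,0],[9.6,36,3.5,0,0,0,0],[9.6,36,3.5,0,0,0,0],[9.6,36,3.5,0,0,0,0],[9.6,36,3.5,0,0,0,0]]'
python3 - <<'E'
from h import *
d=snap('wrist','w2')
E
```

```text
time_s: 2.55
tcp_pos: [544.6, -165.4, 235.6]
tcp_rot: [-3.139, 0.133, -0.0]
contact_force: [-0.3, 0.2, -0.4]
grip_width: 1.003
```

View pics/w2.png

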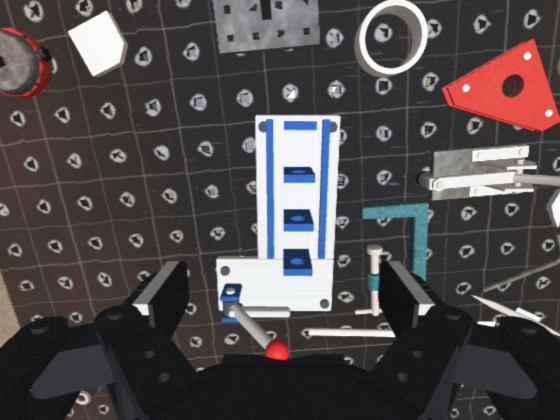

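Run:
```python
from h import *
d=ld('w2'); P=cloud(d); hsv=cv2.cvtColor(d['frame'],cv2.COLOR_RGB2HSV)
b=(hsv[...,0]>95)&(hsv[...,0]<125)&(hsv[...,1]>100)
for c,v in [(300,125),(299,170),(298,213),(297,256)]: print(P[v,c].round(1),hsv[v,c])
roi=np.zeros(b.shape,bool); roi[110:280,250:345]=1
hi=b&roi&(P[...,2]>60)
n,l,st,c=cv2.connectedComponentsWithStats(hi.astype(np.uint8))
L=[]
for i in range(1,n):
    if st[i,4]<20: continue
    pts=np.argwhere(l==i)[:,::-1]; X=np.array([ray(d,u,v,66)[:2] for u,v in pts],np.float32)
    r=cv2.minAreaRect(X); print(c[i].round(1),np.median(P[l==i][:,2]).round(1),np.round(r[0],1),np.round(r[1],1),round(r[2],1)); L.append(r[0])
# base outline white, z~12
w=(hsv[...,1]<40)&(hsv[...,2]>150)&(abs(P[...,2]-12)<5)
r2=np.zeros(b.shape,bool); r2[105:259,245:350]=1
m=(((w|b)&r2)).astype(np.uint8); m=cv2.morphologyEx(m,cv2.MORPH_CLOSE,np.ones((7,7)))
cs,_=cv2.findContours(m,cv2.RETR_EXTERNAL,cv2.CHAIN_APPROX_NONE); k=max(cs,key=cv2.contourArea)[:,0]
# left & right & top edges
lft=np.array([[k[k[:,1]==v][:,0].min()-.5,v] for v in range(140,240)]); rgt=np.array([[k[k[:,1]==v][:,0].max()+.5,v] for v in range(140,240)])
tp=np.array([[u,k[k[:,0]==u][:,1].min()-.5] for u in range(270,330)])
for nm,e in [('l',lft),('r',rgt),('t',tp)]:
    X=np.array([ray(d,u,v,12)[:2] for u,v in e],np.float32); vx,vy,x0,y0=cv2.fitLine(X,cv2.DIST_HUBER,0,.01,.01).ravel(); print(nm,np.degrees(np.arctan2(vy,vx)),x0,y0)
kk=(hsv[...,0]<8)|(hsv[...,0]>172); kk&=(hsv[...,1]>150); kk[:330]=0;kk[370:]=0;kk[:,:260]=0;kk[:,295:]=0
p=np.argwhere(kk)[:,::-1].mean(0); print('knob',p,ray(d,*p,113))
```

```text
[ 565.7 -101.1   66.2] [109 178 209]
[ 562.9 -145.3   39.7] [109 178 132]
[ 558.9 -192.9   30.9] [107 178  79]
[ 554.2 -240.8   35.3] [109 174  79]
[299.9 125. ] 66.7 [ 565.7 -101.1] [ 6.9 28.7] 85.2
[298.9 177.9] 66.7 [ 561.5 -148.3] [ 8.5 28.1] 85.2
[298.4 226. ] 66.4 [ 557.6 -195.9] [ 8.2 28.4] 85.2
[297.4 270.6] 66.4 [ 553.3 -243.2] [10.  27.5] 85.2
l 85.18655 515.06433 -168.07098
r 84.95474 604.2781 -175.57924
t -4.811873 567.7554 -91.21312
knob [276.91457286 350.13065327] [ 528.19008878 -298.42281693  113.        ]
```

```bash
cat >> h.py <<'E'
JY=-4.9; JO=np.array([559.5,-172.4])
def J(x,y,z):
    c,s=np.cos(np.radians(JY)),np.sin(np.radians(JY)); return np.array([JO[0]+c*x-s*y,JO[1]+s*x+c*y,z])
E
python3 - <<'E'
from h import *
print(J(20,-129,170),J(20,-129,122)); go(J(20,-129,122),-4.9)
go(J(-66,-129,122),-4.9,J(20,-129,122),-4.9)
E
```

```text
[ 568.40812284 -302.63688167  170.        ] [ 568.40812284 -302.63688167  122.        ]
row [ 3.52 13.48 11.37] [-0.  -0.   0.1]
row [-8.6 -0.   0. ] [0. 0. 0.]
```

```bash
python3 -m jog '[[3.5,13.5,0,0,0,0,1],[3.5,13.5,0,0,0,0,1],[3.5,13.5,0,0,0,0,1],[3.5,13.5,0,0,0,0,1],[3.5,13.5,4,0,0,0,1],[3.5,13.5,8,0,0,0,1],[3.5,13.5,11.4,0,0,0,1],[3.5,13.5,11.4,0,0,0,1],[3.5,13.5,11.4,0,0,0,1]]' 30
python3 - <<'E'
from h import *
d=snap('wrist','w3'); go(J(-66,-129,122),-4.9)
E
```

```text
time_s: 3.5
tcp_pos: [567.9, -303.2, 122.3]
tcp_rot: [-3.138, 0.133, 0.0]
contact_force: [-0.2, -0.3, 0.5]
grip_width: 0.001
row [-8.63 -0.15  0.16] [ 0.1 -0.1  0. ]
```

View pics/w3.png

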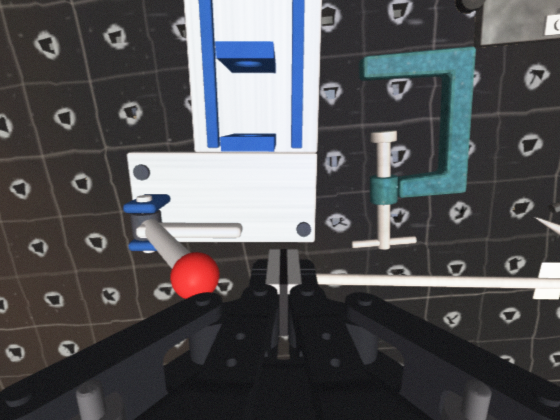

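```bash
python3 -m jog '[[-1,0,0,0,0,0,1],[-2,0,0,0,0,0,1],[-2.8,0,0,0,0,0,1],[-3.6,0,0,0,0,0,1],[-4.4,0,0,0,0,0,1],[-5.2,0,0,0,0,0,1],[-6,0,0,0,0,0,1],[-6.8,0,0,0,0,0,1],[-7.6,0,0,0,0,0,1],[-8.4,0,0,0,0,0,1],[-8.8,0,0,0,0,0,1],[-8.8,0,0,0,0,0,1]]'
python3 - <<'E'
from h import *
d=snap('wrist','w4')
E
```

```text
time_s: 4.75
tcp_pos: [479.5, -296.9, 121.3]
tcp_rot: [-3.139, 0.137, -0.0]
contact_force: [0.2, -0.3, 0.5]
grip_width: -0.0
```

View pics/w4.png

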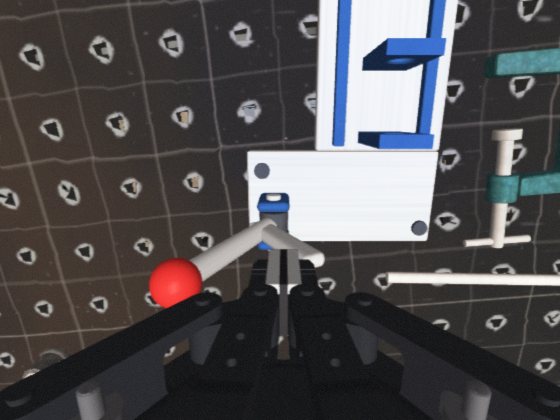

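Run:
```python
from h import *
d=ld('w4'); hsv=cv2.cvtColor(d['frame'],cv2.COLOR_RGB2HSV)
kk=((hsv[...,0]<8)|(hsv[...,0]>172))&(hsv[...,1]>150); p=np.argwhere(kk)[:,::-1].mean(0); print('knob',p,ray(d,*p,102),J(-142,-129,102))
d=ld('w1'); P=cloud(d); hsv=cv2.cvtColor(d['frame'],cv2.COLOR_RGB2HSV)
w=(hsv[...,1]<40)&(hsv[...,2]>215)&(P[...,2]>58)
n,l,st,c=cv2.connectedComponentsWithStats(w.astype(np.uint8))
for i in range(1,n):
    if st[i,4]<150: continue
    pts=np.argwhere(l==i)[:,::-1]; X=np.array([ray(d,u,v,66)[:2] for u,v in pts],np.float32)
    r=cv2.minAreaRect(X); print(c[i].round(1),np.median(P[l==i][:,2]).round(1),np.round(r[0],1),np.round(r[1],1),round(r[2],1))
```

```text
knob [174.11161388 281.78230266] [ 424.48768346 -301.10978794  102.        ] [ 407.00018486 -288.79934012  102.        ]
[259.9 140.4] 66.8 [460.3 253. ] [34.2 46.4] 78.6
[242.2 240.6] 66.8 [430. 147.] [34.5 46. ] 68.4
```

```bash
python3 -m jog '[[0,0,-5,0,0,0,1],[0,0,-10,0,0,0,1],[0,-2,-13,0,0,0,1],[0,-2,-13,0,0,0,0],[0,-2,-13,0,0,0,0],[0,-2,-13,0,0,0,0]]'
python3 - <<'E'
from h import *
d=snap('wrist','w5'); hsv=cv2.cvtColor(d['frame'],cv2.COLOR_RGB2HSV); P=cloud(d)
kk=((hsv[...,0]<8)|(hsv[...,0]>172))&(hsv[...,1]>150)
n,l,st,c=cv2.connectedComponentsWithStats(kk.astype(np.uint8))
for i in range(1,n):
    if st[i,4]>60: p=c[i]; print('knob',p,st[i,4],ray(d,*p,102),J(-142,-129,102),P[l==i][:,2].max())
E
```

```text
time_s: 5.4
tcp_pos: [481.4, -276.9, 249.8]
tcp_rot: [-3.137, 0.136, 0.002]
contact_force: [0.5, -0.3, 0.1]
grip_width: 0.508
knob [199.96033403 222.96033403] 479 [ 405.51639708 -289.41848889  102.        ] [ 407.00018486 -288.79934012  102.        ] 114.99354795457651
```

View pics/w5.png

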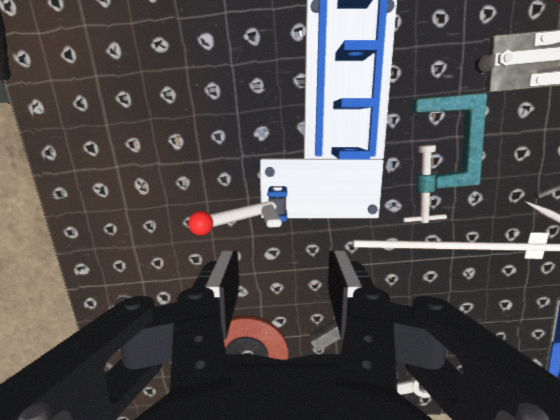

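Run:
```python
from h import *
go([430,147,240],-21.6)
```

```text
row [ -8.77 -41.78   1.04] [-0.1  0.1 16.6]
```

```bash
python3 -m jog '[[-8.8,-41.8,1,0,0,16.6,0],[-8.8,-41.8,1,0,0,16.6,0],[-8.8,-41.8,1,0,0,16.6,0],[-8.8,-41.8,1,0,0,16.6,0],[-8.8,-41.8,1,0,0,16.6,0],[-8.8,-41.8,1,0,0,16.6,0],[-8.8,-41.8,1,0,0,16.6,0],[-8.8,-41.8,1,0,0,16.6,0],[-8.8,-41.8,1,0,0,16.6,0],[-8.8,-41.8,1,0,0,16.6,0],[-8.8,-41.8,1,0,0,16.6,0],[-8.8,-41.8,1,0,0,16.6,0]]'
cat >> h.py <<'E'
def blocks(d):
    P=cloud(d); hsv=cv2.cvtColor(d['frame'],cv2.COLOR_RGB2HSV)
    w=(hsv[...,1]<40)&(hsv[...,2]>215)&(P[...,2]>58)&(P[...,2]<85)
    n,l,st,c=cv2.connectedComponentsWithStats(w.astype(np.uint8))
    for i in range(1,n):
        if st[i,4]<150: continue
        z=np.median(P[l==i][:,2]); h=66 if z<72 else 78
        pts=np.argwhere(l==i)[:,::-1]; X=np.array([ray(d,u,v,h)[:2] for u,v in pts],np.float32)
        r=cv2.minAreaRect(X); print(c[i].round(1),z.round(1),np.round(r[0],1),np.round(r[1],1),round(r[2],1))
E
python3 - <<'E'
from h import *
d=snap('wrist','w6'); blocks(d)
E
```

```text
time_s: 6.65
tcp_pos: [430.1, 146.2, 240.6]
tcp_rot: [3.085, -0.589, -0.002]
contact_force: [0.1, -1.5, 0.0]
grip_width: 1.004
[270.1  71.4] 66.8 [460.2 253. ] [33.9 45.8] 78.7
[282.3 194.4] 66.7 [429.8 147.1] [32.6 45.7] 68.4
```

View pics/w6.png

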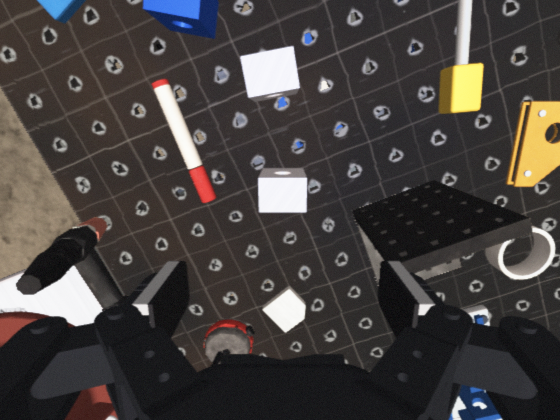

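Run:
```python
from h import *
d=ld('w6'); print(ray(d,355,213,154),ray(d,435,182,154),ray(d,530,215,154)); print(cloud(d)[222,400]); go([429.8,147.1,48],-21.6)
```

```text
[479.50498873 135.13421736 154.        ] [536.43817239 136.02934056 154.        ] [591.90666291  89.15409382 154.        ]
[524.05823534  85.3429651   80.88847156]
row [-0.07 -0.09 19.28] [ 0.  0. -0.]
```

Run:
```python
from h import *
d=ld('w6'); P=cloud(d)
X=P.reshape(-1,3); m=(X[:,2]>20)&(X[:,2]<160)&(X[:,0]>470)&(X[:,0]<640)&(X[:,1]>20)&(X[:,1]<125)
q=X[m]; 
for a,b in [(20,60),(60,100),(100,140),(140,160)]:
    s=q[(q[:,2]>a)&(q[:,2]<b)]; print(a,b,len(s),s.min(0).round(0) if len(s) else '',s.max(0).round(0) if len(s) else '')
```

```text
20 60 1404 [493.  74.  20.] [594.  87.  60.]
60 100 1992 [493.  74.  60.] [594.  87. 100.]
100 140 3056 [493.  74. 100.] [593.  87. 140.]
140 160 2853 [493.  73. 140.] [594.  87. 153.]
```

```bash
python3 -m jog '[[0,0,5,0,0,0,0],[0,0,10,0,0,0,0],[0,0,15,0,0,0,0],[-0.1,-0.1,18,0,0,0,0],[-0.1,-0.1,19.3,0,0,0,0],[-0.1,-0.1,19.3,0,0,0,0],[-0.1,-0.1,19.3,0,0,0,1],[-0.1,-0.1,19.3,0,0,0,1],[-0.1,-0.1,19.3,0,0,0,1],[-0.1,-0.1,19.3,0,0,0,1],[-0.1,-0.1,19.3,0,0,0,1]]' 60
python3 - <<'E'
from h import *
d=snap('wrist','w7'); s=arm.sense(); print(s['tcp_pos'],yaw_now(s),s['grip_width']*85)
E
```

```text
time_s: 7.8
tcp_pos: [431.0, 148.5, 50.3]
tcp_rot: [-3.085, 0.587, -0.005]
contact_force: [-0.6, -0.2, 6.0]
grip_width: 0.529
[431.01774563 148.47424093  50.31839295] -21.54967813087083 45.24928896470798
```

View pics/w7.png

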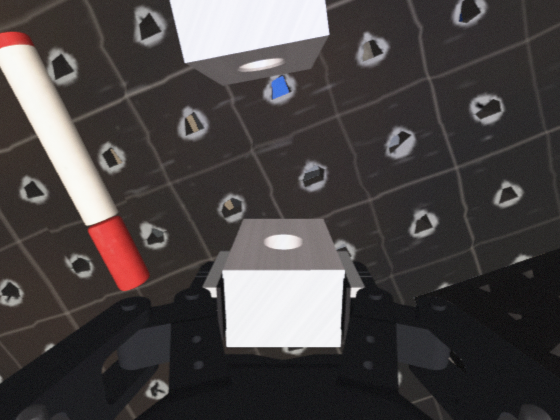

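Run:
```python
from h import *
blocks(ld('w7'))
d=ld('w7'); hsv=cv2.cvtColor(d['frame'],cv2.COLOR_RGB2HSV); w=((hsv[...,1]<40)&(hsv[...,2]>215)).astype(np.uint8); w[:240]=0
cs,_=cv2.findContours(w,cv2.RETR_EXTERNAL,cv2.CHAIN_APPROX_NONE); k=max(cs,key=cv2.contourArea); print(cv2.minAreaRect(k)); 
X=np.array([ray(d,u,v,66)[:2] for u,v in k[:,0]],np.float32); print(cv2.minAreaRect(X))
go([431,148.5,250],-21.6)
```

```text
[244.6  24.5] 66.7 [458.6 245. ] [17.6 46.2] 78.3
[283.4 308. ] 66.7 [430.6 146.4] [33.9 46. ] 68.4
((283.5, 308.0), (76.0, 121.0), 90.0)
((430.5787353515625, 146.43218994140625), (33.93030548095703, 46.045841217041016), 68.35923767089844)
row [  0.06  -0.03 -19.97] [-0.1 -0.2  0.1]
```

Run:
```python
from h import *
print(J(0,50,130)); go(J(0,50,250),-4.9); go(J(0,50,130),-4.9)
```

```text
[ 563.77084616 -122.58273519  130.        ]
row [ 22.36  20.31 -19.93] [ -0.1  -0.2 -16.6]
row [22.33 20.32 -7.93] [ -0.1  -0.2 -16.6]
```

```bash
python3 -m jog '[[0,0,-4,0,0,0,1],[0,0,-8,0,0,0,1],[0,0,-12,0,0,0,1],[0,0,-16,0,0,0,1],[0,0,-20,0,0,0,1],[4,3.6,-20,0,0,-3,1],[8,7.3,-20,0,0,-6,1],[12,11,-20,0,0,-9,1],[16,14.5,-20,0,0,-12,1],[20,18.2,-20,0,0,-15,1],[22.3,20.3,-20,0,0,-16.6,1],[22.3,20.3,-20,0,0,-16.6,1]]' 60
python3 - <<'E'
from h import *
s=arm.sense(); print(s['grip_width']*85,yaw_now(s)); d=snap('wrist','w8'); hsv=cv2.cvtColor(d['frame'],cv2.COLOR_RGB2HSV); P=cloud(d)
z=s['tcp_pos'][2]+15.7
w=((hsv[...,1]<40)&(hsv[...,2]>180)&(abs(P[...,2]-z)<6)).astype(np.uint8); w[:200]=0
cs,_=cv2.findContours(w,cv2.RETR_EXTERNAL,cv2.CHAIN_APPROX_NONE); k=max(cs,key=cv2.contourArea)
X=np.array([ray(d,u,v,z)[:2] for u,v in k[:,0]],np.float32); r=cv2.minAreaRect(X); print(r); c=np.radians(JY); R=np.array([[np.cos(c),np.sin(c)],[-np.sin(c),np.cos(c)]])
print('block in jig',R@(np.array(r[0])-JO),'tcp in jig',R@(s['tcp_pos'][:2]-JO))
go(J(0,50,100),-4.9)
E
```

```text
time_s: 9.05
tcp_pos: [563.6, -127.5, 247.0]
tcp_rot: [3.138, -0.142, -0.001]
contact_force: [-1.2, 1.0, -3.2]
grip_width: 0.527
44.777860968859756 -5.16788186583132
((564.0632934570312, -129.70513916015625), (33.969722747802734, 46.47208023071289), 84.89935302734375)
block in jig [ 0.89975232 42.92860626] tcp in jig [ 0.29733154 45.09045056]
row [ 0.08 -0.27 14.75] [-0.   0.1 -0.3]
```

View pics/w8.png

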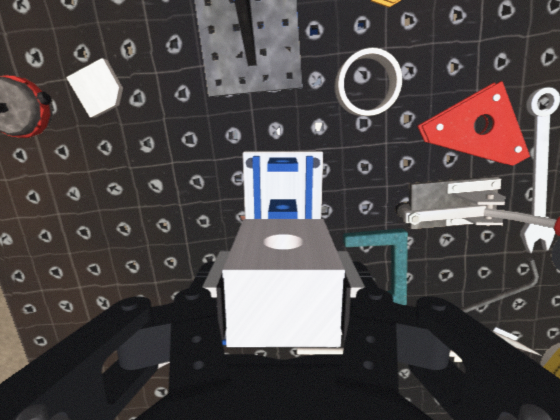

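```bash
python3 - <<'E'
from h import *
go(J(-.4,50.2,95),-4.9)
E
python3 -m jog '[[0,-0.2,5,0,0,-0.1,1],[0,-0.2,10,0,0,-0.1,1],[0,-0.2,14,0,0,-0.1,1],[0,-0.2,15.2,0,0,-0.1,1],[0,-0.2,15.2,0,0,-0.1,1],[0,-0.2,15.2,0,0,-0.1,1]]'
python3 - <<'E'
from h import *
s=arm.sense(); print(yaw_now(s),s['contact_force'],s['tcp_pos']);go(J(-.4,50.2,63.5),-4.9); d=snap('wrist','w9')
E
```

```text
row [ 0.04 -0.29 15.25] [-0.   0.1 -0.3]
time_s: 9.7
tcp_pos: [563.4, -122.8, 97.4]
tcp_rot: [3.132, -0.135, 0.004]
contact_force: [4.2, -16.0, -8.9]
grip_width: 0.538
-4.932478395591954 [  4.24425415 -16.0227159   -8.85642621] [ 563.43785296 -122.76230583   97.44789521]
row [-0.02 -0.06  3.39] [ 0.4 -0.2 -0. ]
```

View pics/w9.png

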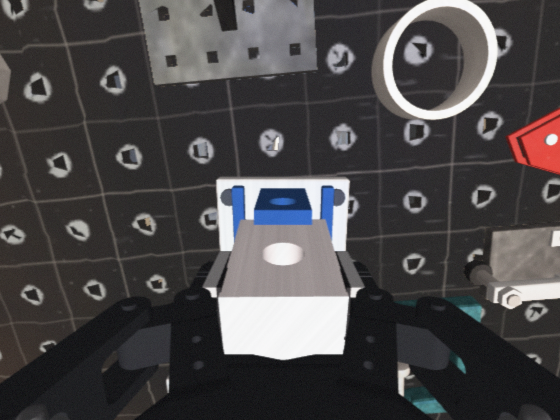

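```bash
python3 -m jog '[[0,0,0,0,0,0,1],[0,0,0,0,0,0,1]]'
python3 - <<'E'
from h import *
d=ld('w9'); P=cloud(d)
for v in range(300,365,8): print(v,P[v,285].round(1),P[v,240].round(1))
E
```

```text
time_s: 9.95
tcp_pos: [563.4, -122.8, 97.5]
tcp_rot: [3.132, -0.135, 0.004]
contact_force: [3.4, -14.1, -8.8]
grip_width: 0.526
300 [ 565.3 -115.3  122. ] [ 549.5 -113.   123.6]
308 [ 565.  -118.6  122. ] [ 549.1 -116.3  123.4]
316 [ 564.8 -121.2  123.1] [ 548.6 -119.8  123. ]
324 [ 564.4 -125.   122.4] [ 547.9 -124.1  121.6]
332 [ 564.2 -128.5  122.3] [ 547.3 -128.   121. ]
340 [ 563.8 -132.6  121.4] [ 546.9 -131.4  121.1]
348 [ 563.5 -136.7  120.8] [ 546.2 -135.9  119.9]
356 [ 563.1 -141.1  119.9] [ 553.6 -111.3  153.7]
364 [ 565.4 -110.6  158.5] [ 554.4 -109.6  158.5]
```

```bash
python3 - <<'E'
from h import *
go([563.4,-122.8,160],-4.9); go([445,-115,160],-4.9); go([445,-115,47],-4.9)
E
python3 -m jog '[[0,0,-2,0,0,0,1],[0,0,-4,0,0,0,1],[0,0,-6,0,0,0,1],[0,0,-6,0,0,0,1],[0,0,-6,0,0,0,1]]'
python3 - <<'E'
from h import *
s=arm.sense(); print(s['contact_force']); go([445,-115,160],-4.9); go([445,-115,47],-4.9)
E
```

```text
row [ 0.01  0.05 -6.25] [ 0.4 -0.2 -0. ]
row [-11.85   0.29  -6.29] [ 0.4 -0.2 -0. ]
row [-11.88   0.21   5.01] [ 0.4 -0.2 -0. ]
time_s: 10.45
tcp_pos: [562.7, -119.8, 156.5]
tcp_rot: [3.139, -0.132, 0.002]
contact_force: [0.6, 0.6, -2.8]
grip_width: 0.531
[ 0.57069333  0.60467792 -2.82248626]
row [-11.77   0.51  -0.36] [ 0.  -0.1  0.1]
row [-11.78   0.51  10.94] [ 0.  -0.1  0.1]
```

```bash
python3 -m jog '[[-4,0.2,0,0,0,0,1],[-8,0.4,0,0,0,0,1],[-11.8,0.5,0,0,0,0,1],[-11.8,0.5,4,0,0,0,1],[-11.8,0.5,7,0,0,0,1],[-11.8,0.5,9,0,0,0,1],[-11.8,0.5,10,0,0,0,1],[-11.8,0.5,10.5,0,0,0,1],[-11.8,0.5,10.8,0,0,0,1],[-11.8,0.5,10.8,0,0,0,1]]'
python3 - <<'E'
from h import *
s=arm.sense(); print(s['contact_force']); d=snap('wrist','w10');P=cloud(d)
for v in range(290,365,8): print(v,P[v,285].round(1),P[v,240].round(1))
E
```

```text
time_s: 11.45
tcp_pos: [444.9, -115.5, 48.6]
tcp_rot: [3.139, -0.133, 0.001]
contact_force: [-0.4, 0.1, -2.7]
grip_width: 0.53
[-0.43359492  0.06614019 -2.70098175]
290 [ 446.9 -105.7   70.6] [ 430.5 -104.6   70. ]
298 [ 446.9 -106.5   74.8] [ 430.9 -105.5   74.1]
306 [ 446.6 -110.    74.3] [ 430.5 -108.7   74.1]
314 [ 446.3 -113.4   74. ] [ 430.3 -111.4   75.1]
322 [ 446.  -117.1   73.5] [ 429.5 -115.9   73.2]
330 [ 445.7 -121.1   72.6] [ 429.  -119.7   72.6]
338 [ 445.3 -125.1   71.9] [ 428.4 -123.8   71.7]
346 [ 445.  -128.6   72. ] [ 428.  -127.1   72. ]
354 [ 444.7 -132.2   71.9] [ 435.2 -103.8  105. ]
362 [ 446.8 -104.7  108. ] [ 435.7 -103.2  108.5]
```

View pics/w10.png

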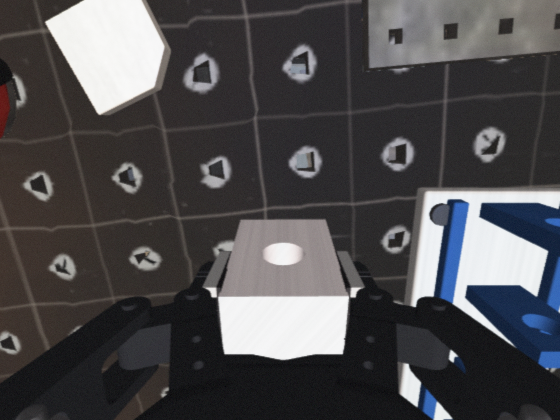

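```bash
python3 -m jog '[[0,0,0.3,0,0,0,1],[0,0,0.5,0,0,0,1],[0,0,0.6,0,0,0,1],[0,0,0.6,0,0,0,1],[0,0,0.6,0,0,0,0.3],[0,0,0.6,0,0,0,0.3],[0,0,0.6,0,0,0,0.3],[0,0,0.6,0,0,0,0.2],[0,0,0.4,0,0,0,0.2]]'
python3 - <<'E'
from h import *
d=snap('wrist','w11');P=cloud(d);blocks(d)
s=arm.sense(); print(s['tcp_pos'],yaw_now(s))
E
```

```text
time_s: 12.4
tcp_pos: [444.4, -115.3, 44.0]
tcp_rot: [-3.138, 0.133, 0.001]
contact_force: [0.2, -0.7, -0.3]
grip_width: 0.8
[285.7 311. ] 66.7 [ 445.9 -115.1] [33.5 46.1] 85.2
[ 444.60682261 -115.37470991   44.55896576] -4.854524970971966
```

View pics/w11.png

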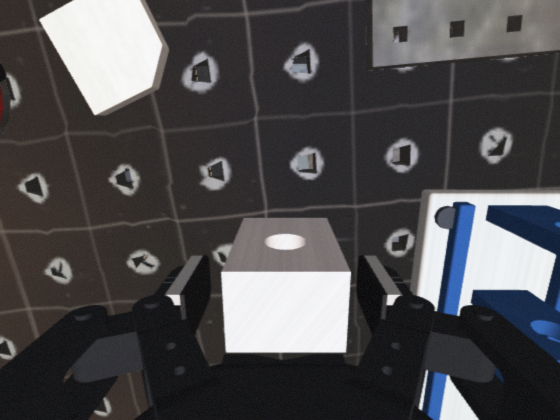

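```bash
python3 -m jog '[[0.1,0,-0.4,0,0,0,0.2],[0.1,0,-0.4,0,0,0,1],[0.1,0,-0.4,0,0,0,1],[0.1,0,-0.4,0,0,0,1],[0.1,0,-0.4,0,0,0,1],[0.1,0,-0.4,0,0,0,1]]' 80
python3 - <<'E'
from h import *
d=snap('wrist','w12');blocks(d)
s=arm.sense(); print(s['tcp_pos'],yaw_now(s),s['contact_force'])
go([*J(0,49,0)[:2],170],-4.9)
E
```

```text
time_s: 13.05
tcp_pos: [446.0, -115.7, 48.9]
tcp_rot: [3.138, -0.133, 0.001]
contact_force: [-0.8, 1.0, 5.3]
grip_width: 0.529
[283.2 303. ] 66.7 [ 446.6 -115.1] [33.7 46.1] 85.1
[ 445.96693132 -115.71049112   48.92688174] -4.856220468096167 [-1.07643365  0.17200985  5.12149305]
row [ 11.81  -0.21 -12.1 ] [ 0.  -0.1  0. ]
```

```bash
python3 - <<'E'
from h import *
go(J(-.5,47.4,170),-4.9)
E
python3 -m jog '[[0,0,-3,0,0,0,1],[0,0,-6,0,0,0,1],[0,0,-9,0,0,0,1],[0,0,-12,0,0,0,1],[3,0,-12,0,0,0,1],[6,0,-12,0,0,0,1],[9,0,-12,0,0,0,1],[11.7,0,-12,0,0,0,1],[11.7,0,-12,0,0,0,1],[11.7,0,-12,0,0,0,1],[11.7,0,-12,0,0,0,1]]'
python3 - <<'E'
from h import *
s=arm.sense(); print(yaw_now(s),s['qvel'].round(3)); go(J(-.5,47.4,120),-4.9)
d=snap('wrist','w13'); hsv=cv2.cvtColor(d['frame'],cv2.COLOR_RGB2HSV); P=cloud(d)
z=s['tcp_pos'][2]+17.1
w=((hsv[...,1]<40)&(hsv[...,2]>180)&(abs(P[...,2]-z)<6)).astype(np.uint8); w[:200]=0
cs,_=cv2.findContours(w,cv2.RETR_EXTERNAL,cv2.CHAIN_APPROX_NONE); k=max(cs,key=cv2.contourArea)
X=np.array([ray(d,u,v,z)[:2] for u,v in k[:,0]],np.float32); r=cv2.minAreaRect(X); print(r); c=np.radians(JY); R=np.array([[np.cos(c),np.sin(c)],[-np.sin(c),np.cos(c)]])
print('block in jig',R@(np.array(r[0])-JO),'tcp in jig',R@(s['tcp_pos'][:2]-JO), 'top',P[w>0][:,2].min(),P[w>0][:,2].max())
E
```

```text
row [ 11.76  -0.05 -12.1 ] [ 0.  -0.1  0. ]
time_s: 14.2
tcp_pos: [561.5, -125.2, 168.0]
tcp_rot: [-3.138, 0.133, 0.001]
contact_force: [-0.4, -0.1, -1.7]
grip_width: 0.523
-4.855648942951673 [-0.003 -0.017 -0.005 -0.001  0.     0.002]
row [ 0.16 -0.01  4.8 ] [-0.  0.  0.]
((562.123779296875, -124.52232360839844), (33.6663703918457, 46.36518859863281), 85.19867706298828)
block in jig [-1.47537364 47.92681282] tcp in jig [-2.09203119 47.24050542] top 183.3147360951536 191.10202762670906
```

Settled and aligned; block y fine at 47.9, x needs +1.5 mm. Descend gently in stages.

```bash
python3 -m jog '[[0.15,0,2,0,0,0,1],[0.15,0,4,0,0,0,1],[0.15,0,5,0,0,0,1],[0.15,0,6,0,0,0,1],[0.15,0,7,0,0,0,1],[0.15,0,7.5,0,0,0,1],[0.15,0,7.5,0,0,0,1]]'
python3 - <<'E'
from h import *
s=arm.sense(); print(yaw_now(s),s['contact_force'].round(1)); go(J(-.5,47.2,61),-4.9)
E
```

```text
time_s: 14.95
tcp_pos: [563.3, -125.4, 92.8]
tcp_rot: [-3.138, 0.133, 0.001]
contact_force: [-0.3, -0.3, -2.0]
grip_width: 0.53
-4.857847949145425 [-0.3 -0.3 -2. ]
row [-0.03  0.    3.18] [-0.  0.  0.]
```

```bash
python3 -m jog '[[0,0,1,0,0,0,1],[0,0,2,0,0,0,1],[0,0,2.6,0,0,0,1],[0,0,3,0,0,0,1],[0,0,3.2,0,0,0,1],[0,0,3.2,0,0,0,1]]'
```

```text
time_s: 15.55
tcp_pos: [563.7, -125.5, 61.4]
tcp_rot: [-3.139, 0.133, -0.0]
contact_force: [0.4, 0.3, -1.8]
grip_width: 0.528
```

```bash
python3 -m jog '[[0,0,0.1,0,0,0,1],[0,0,0.2,0,0,0,1],[0,0,0.2,0,0,0,1]]'; python3 -m jog '[[0,0,0,0,0,0,0.3],[0,0,0,0,0,0,0.3],[0,0,0,0,0,0,0.2],[0,0,-3,0,0,0,0.1],[0,0,-6,0,0,0,0],[0,0,-10,0,0,0,0],[0,0,-13,0,0,0,0],[0,0,-13,0,0,0,0],[0,0,-13,0,0,0,0]]'
python3 - <<'E'
from h import *
d=snap('wrist','w14'); blocks(d); s=arm.sense(); print(s['tcp_pos']); print(J(0,48,78))
E
```

```text
time_s: 15.85
tcp_pos: [564.0, -125.6, 60.9]
tcp_rot: [3.138, -0.133, 0.001]
contact_force: [-6.0, 1.8, 10.8]
grip_width: 0.527
time_s: 16.75
tcp_pos: [564.1, -125.7, 189.8]
tcp_rot: [3.138, -0.133, 0.002]
contact_force: [0.3, 0.0, -0.1]
grip_width: 1.001
[282.9 211.9] 78.8 [ 564.8 -124.8] [33.8 45.8] 85.1
[ 563.49274467 -125.43686349  188.54310049]
[ 563.60001231 -124.57542578   78.        ]
```

View pics/w14.png

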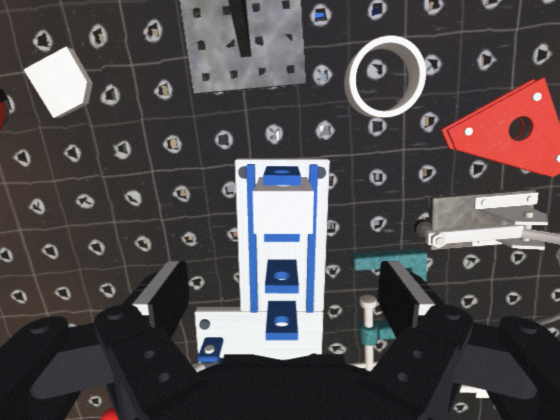

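Run:
```python
from h import *
go([460.2,253,240],-11.3)
```

```text
row [-13.5  -36.83  -5.13] [-0.   0.   6.4]
```

```bash
python3 -m jog '[[0,0,-5,0,0,0,0],[-1.5,-4,-5.1,0,0,0.8,0],[-3,-8,-5.1,0,0,1.5,0],[-4.5,-12,-5.1,0,0,2.5,0],[-6,-16,-5.1,0,0,3,0],[-7.5,-20,-5.1,0,0,4,0],[-9,-24,-5.1,0,0,5,0],[-10.5,-28,-5.1,0,0,6,0],[-12,-32,-5.1,0,0,6.4,0],[-13.5,-36.8,-5.1,0,0,6.4,0],[-13.5,-36.8,-5.1,0,0,6.4,0],[-13.5,-36.8,-5.1,0,0,6.4,0]]'
python3 -m jog '[[0,0,0,0,0,0,0],[0,0,0,0,0,0,0]]'
python3 - <<'E'
from h import *
s=arm.sense();d=snap('wrist','w15'); blocks(d);print(yaw_now(s)); go([460.2,253,49],-11.3)
E
```

```text
time_s: 18.0
tcp_pos: [459.2, 253.5, 238.7]
tcp_rot: [3.126, -0.304, -0.004]
contact_force: [1.2, -0.3, -0.7]
grip_width: 1.001
time_s: 18.2
tcp_pos: [460.6, 251.5, 239.8]
tcp_rot: [3.126, -0.311, -0.001]
contact_force: [0.8, 0.1, 0.2]
grip_width: 1.003
[282.5 194. ] 66.7 [460.5 252.9] [33.5 45.8] 78.7
-11.360883083423657
row [-0.07 -0.14 19.1 ] [ 0.   0.  -0.1]
```

View pics/w15.png

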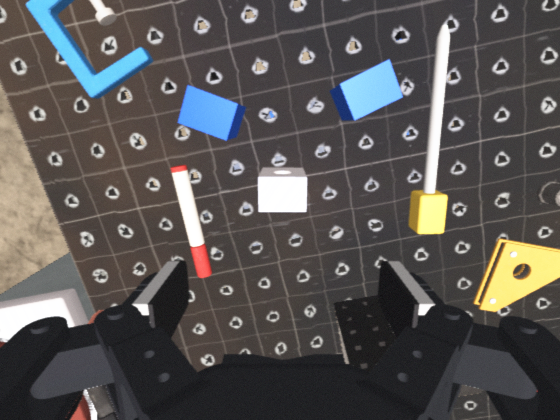

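```bash
python3 -m jog '[[0,-0.1,5,0,0,0,0],[0,-0.1,10,0,0,0,0],[0,-0.1,14,0,0,0,0],[0,-0.1,17,0,0,0,0],[0,-0.1,19.1,0,0,0,0],[0,-0.1,19.1,0,0,0,0],[0,-0.1,19.1,0,0,0,0],[0,-0.1,19.1,0,0,0,1],[0,-0.1,19.1,0,0,0,1],[0,-0.1,19.1,0,0,0,1],[0,-0.1,19.1,0,0,0,1],[0,-0.1,19.1,0,0,0,1]]' 80
python3 -m jog '[[0,0,0,0,0,0,1],[0,0,0,0,0,0,1]]'
python3 - <<'E'
from h import *
s=arm.sense();d=snap('wrist','w16'); blocks(d);print(yaw_now(s),s['tcp_pos'])
E
```

```text
time_s: 19.45
tcp_pos: [461.4, 253.9, 50.8]
tcp_rot: [-3.126, 0.308, -0.003]
contact_force: [-0.6, -0.3, 7.0]
grip_width: 0.526
time_s: 19.65
tcp_pos: [461.4, 253.9, 50.8]
tcp_rot: [-3.126, 0.308, -0.003]
contact_force: [-0.2, -0.2, 5.8]
grip_width: 0.526
[283.3 305.1] 66.7 [461.6 252.3] [34.  46.1] 78.7
-11.250939280773789 [461.43467154 253.93365089  50.80684803]
```

```bash
python3 - <<'E'
from h import *
go(J(-.5,1.5,250),-4.9)
E
python3 -m jog '[[0,0,-4,0,0,0,1],[0,0,-8,0,0,0,1],[0,0,-12,0,0,0,1],[0,0,-16,0,0,0,1],[0,0,-20,0,0,0,1],[0,0,-20,0,0,0,1]]'
python3 - <<'E'
from h import *
go(J(-.5,1.5,230),-4.9)
E
```

```text
row [ 17.91  39.74 -19.93] [-0.1 -0.1 -6.3]
time_s: 20.3
tcp_pos: [462.5, 254.2, 255.6]
tcp_rot: [-3.123, 0.308, -0.013]
contact_force: [-0.2, -0.2, -2.6]
grip_width: 0.526
row [17.74 39.82  2.54] [-0.2 -0.5 -6.3]
```

```bash
python3 -m jog '[[1.8,4,0,0,0,-0.6,1],[3.6,8,0,0,0,-1.2,1],[5.4,12,0,0,0,-1.9,1],[7.2,16,0,0,0,-2.5,1],[9,20,0,0,0,-3.2,1],[10.8,24,0,0,0,-3.8,1],[12.6,28,0,0,0,-4.5,1],[14.4,32,0,0,0,-5.1,1],[16.2,36,0,0,0,-5.7,1],[17.7,39.8,0,0,0,-6.3,1],[17.7,39.8,2,0,0,-6.3,1],[17.7,39.8,4,0,0,-6.3,1]]'
python3 -m jog '[[0,0,2,0,0,0,1],[0,0,3,0,0,0,1],[0,0,3,0,0,0,1],[0,0,3,0,0,0,1],[0,0,3,0,0,0,1],[0,0,3,0,0,0,1]]'
cat >> h.py <<'E'
def held(name,h=15.2):
    s=arm.sense(); d=snap('wrist',name); hsv=cv2.cvtColor(d['frame'],cv2.COLOR_RGB2HSV); P=cloud(d)
    z=s['tcp_pos'][2]+h
    w=((hsv[...,1]<40)&(hsv[...,2]>180)&(abs(P[...,2]-z)<6)).astype(np.uint8); w[:200]=0
    cs,_=cv2.findContours(w,cv2.RETR_EXTERNAL,cv2.CHAIN_APPROX_NONE); k=max(cs,key=cv2.contourArea)
    X=np.array([ray(d,u,v,z)[:2] for u,v in k[:,0]],np.float32); r=cv2.minAreaRect(X); print(r)
    print('block in jig',Jinv(r[0]),'tcp in jig',Jinv(s['tcp_pos'][:2]),'top',P[w>0][:,2].min(),P[w>0][:,2].max(), 'yaw',yaw_now(s))
def Jinv(p):
    c=np.radians(JY); R=np.array([[np.cos(c),np.sin(c)],[-np.sin(c),np.cos(c)]]); return R@(np.array(p)-JO)
E
python3 - <<'E'
from h import *
held('w17'); go(J(-.5,1.5,90),-4.9)
E
```

```text
time_s: 21.5
tcp_pos: [556.3, -172.8, 208.0]
tcp_rot: [-3.138, 0.139, 0.0]
contact_force: [-0.3, -0.3, -2.5]
grip_width: 0.531
time_s: 22.1
tcp_pos: [556.9, -171.5, 180.4]
tcp_rot: [3.138, -0.136, 0.002]
contact_force: [-0.2, -0.0, -2.9]
grip_width: 0.528
((557.3753662109375, -172.899169921875), (33.510074615478516, 46.23176956176758), 85.01774597167969)
block in jig [-2.07423132 -0.67882528] tcp in jig [-2.70669999  0.66786474] top 193.74665116749287 199.65373497997126 yaw -4.9491383160952305
row [ 0.22 -0.08  9.02] [ 0.  -0.1 -0. ]
```

View pics/w17.png

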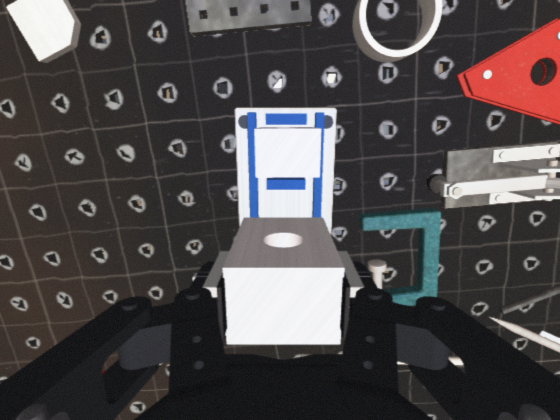

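```bash
python3 -m jog '[[0.2,-0.07,2,0,0,0,1],[0.2,-0.07,4,0,0,0,1],[0.2,-0.07,5,0,0,0,1],[0.2,-0.07,5,0,0,0,1],[0.2,-0.07,5,0,0,0,1],[0.2,-0.07,5,0,0,0,1]]'
python3 - <<'E'
from h import *
held('w18'); go(J(-.5,1.4,92),-4.9)
E
```

```text
time_s: 22.75
tcp_pos: [559.0, -171.1, 130.6]
tcp_rot: [3.138, -0.136, 0.003]
contact_force: [0.3, 0.6, -2.3]
grip_width: 0.525
((559.5157470703125, -172.77114868164062), (33.99264144897461, 46.22878646850586), 85.00050354003906)
block in jig [ 0.0473919  -0.36844718] tcp in jig [-0.58251517  1.21742964] top 144.4683209698474 149.63520214740524 yaw -4.959859237266969
row [ 0.   -0.02  3.85] [ 0.  -0.1 -0.1]
```

Block is at jig (0.05, −0.4). Descend.

```bash
python3 -m jog '[[-0.05,-0.03,1.5,0,0,0,1],[-0.05,-0.03,3,0,0,0,1],[-0.05,-0.03,3.9,0,0,0,1],[-0.05,-0.03,3.9,0,0,0,1],[-0.05,-0.03,5,0,0,0,1],[-0.05,-0.03,6,0,0,0,1],[-0.05,-0.03,6.4,0,0,0,1],[-0.05,-0.03,6.7,0,0,0,1],[-0.05,-0.03,6.7,0,0,0,1],[-0.05,-0.03,6.7,0,0,0,1]]'
```

```text
time_s: 23.8
tcp_pos: [557.9, -170.4, 62.9]
tcp_rot: [3.139, -0.136, -0.0]
contact_force: [-3.9, 2.6, 5.0]
grip_width: 0.527
```

```bash
python3 -m jog '[[0,0,0,0,0,0,0.3],[0,0,0,0,0,0,0.3],[0,0,0,0,0,0,0.2],[0,0,-3,0,0,0,0.1],[0,0,-6,0,0,0,0],[0,0,-10,0,0,0,0],[0,-2,-14,0,0,0,0],[0,-4,-18,0,0,0,0],[0,-4,-18,0,0,0,0],[0,-4,-18,0,0,0,0]]'
python3 - <<'E'
from h import *
d=snap('wrist','w19'); blocks(d); print(J(0,48,78),J(0,0,78))
P=cloud(d); hsv=cv2.cvtColor(d['frame'],cv2.COLOR_RGB2HSV)
b=(hsv[...,0]>95)&(hsv[...,0]<125)&(hsv[...,1]>100)&(abs(P[...,2]-66)<5)
n,l,st,c=cv2.connectedComponentsWithStats(b.astype(np.uint8))
for i in range(1,n):
    if st[i,4]<60: continue
    pts=np.argwhere(l==i)[:,::-1]; X=np.array([ray(d,u,v,66)[:2] for u,v in pts],np.float32)
    r=cv2.minAreaRect(X); print('lug',c[i].round(1),Jinv(r[0]),np.round(r[1],1),round(r[2],1))
E
```

```text
time_s: 24.8
tcp_pos: [562.2, -130.5, 243.4]
tcp_rot: [3.138, -0.134, 0.004]
contact_force: [0.3, -0.6, 0.1]
grip_width: 1.001
[284.2 190.9] 78.8 [ 564.7 -125.2] [33.3 45.7] 85.1
[282. 239.] 78.7 [ 558.5 -172. ] [33.1 45.3] 85.1
[ 563.60001231 -124.57542578   78.        ] [ 559.5 -172.4   78. ]
lug [283.1 164. ] [ 0.41942603 71.72513611] [ 7.6 29.5] 85.1
lug [283.6 213.4] [ 0.45821772 22.8550655 ] [ 7.2 28.8] 85.1
lug [282.6 258.5] [ -0.5349549  -25.41412768] [ 5.6 27.9] 85.1
lug [283. 298.] [-9.60938922e-03 -7.06074970e+01] [10.8 27.9] 85.0
```

View pics/w19.png

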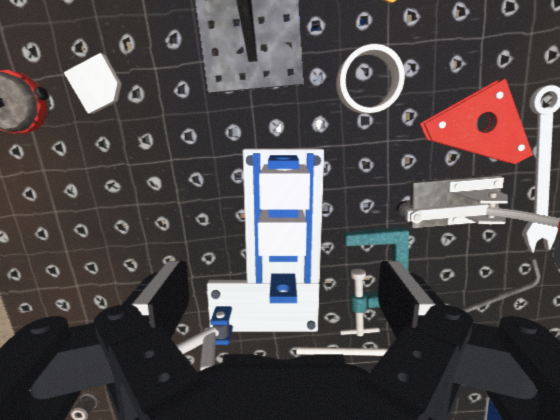

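Run:
```python
from h import *
go([630,165,240],-16)
```

```text
row [  4.28 -30.04   0.18] [-0.  -0.  11.1]
```

```bash
python3 -m jog '[[0.6,-4,0,0,0,1.5,0],[1.2,-8,0,0,0,3,0],[1.8,-12,0,0,0,4.5,0],[2.4,-16,0,0,0,6,0],[3,-20,0,0,0,7.5,0],[3.6,-24,0,0,0,9,0],[4.2,-28,0,0,0,10.5,0],[4.3,-30,0,0,0,11,0],[4.3,-30,0,0,0,11,0],[4.3,-30,0,0,0,11,0],[4.3,-30,0,0,0,11,0]]'
cat >> h.py <<'E'
def pin(d,lim=None):
    P=cloud(d); hsv=cv2.cvtColor(d['frame'],cv2.COLOR_RGB2HSV)
    y=((hsv[...,0]>24)&(hsv[...,0]<35)&(hsv[...,1]>120)&(hsv[...,2]>120)&(abs(P[...,2]-30)<4)).astype(np.uint8)
    n,l,st,c=cv2.connectedComponentsWithStats(y)
    for i in range(1,n):
        if st[i,4]<150: continue
        pts=np.argwhere(l==i)[:,::-1]; X=np.array([ray(d,u,v,30)[:2] for u,v in pts],np.float32)
        r=cv2.minAreaRect(X); print(c[i].round(1),st[i,4],np.round(r[0],1),np.round(r[1],1),round(r[2],1))
E
python3 - <<'E'
from h import *
s=arm.sense(); print(s['qvel'].round(2)); d=snap('wrist','w20'); pin(d)
E
```

```text
time_s: 25.95
tcp_pos: [630.0, 163.3, 241.5]
tcp_rot: [3.111, -0.438, -0.002]
contact_force: [0.4, 0.5, -0.3]
grip_width: 0.999
[-0.   -0.01  0.    0.   -0.    0.  ]
```

View pics/w20.png

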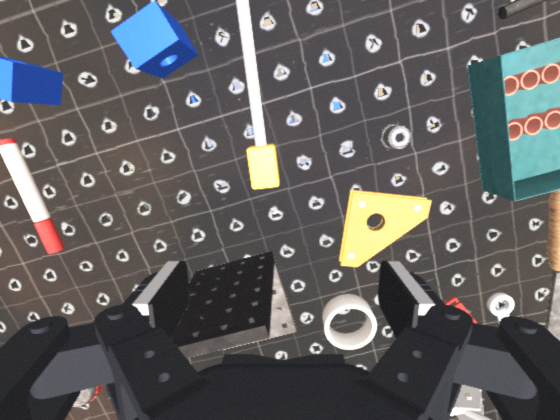

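```bash
sed -i 's/hsv\[...,0\]>24)&(hsv\[...,0\]<35)/hsv[...,0]>19)\&(hsv[...,0]<35)/' h.py
python3 - <<'E'
from h import *
d=ld('w20'); P=cloud(d); hsv=cv2.cvtColor(d['frame'],cv2.COLOR_RGB2HSV); print(hsv[167,263],P[167,263],P[160:175:5,255:272:5,2]); pin(d)
print(ray(d,263,167,30))
w=((hsv[...,1]<40)&(hsv[...,2]>150)).astype(np.uint8); w[:,:235]=0; w[:,270:]=0; w[145:]=0
pts=[(np.nonzero(r)[0].mean(),v) for v,r in enumerate(w) if 8<r.sum()<22]
X=np.array([ray(d,u,v,15)[:2] for u,v in pts],np.float32); vx,vy,x0,y0=cv2.fitLine(X,cv2.DIST_HUBER,0,.01,.01).ravel(); print(len(pts),np.degrees(np.arctan2(vy,vx)),x0,y0)
E
```

```text
[ 30  48 255] [615.81697314 190.64479417  30.59103756] [[31.42218132 31.83180529 30.25425658 32.22978657]
 [32.47759196 32.04418357 31.58719963 31.30159802]
 [31.32945458 29.50066937 30.31153648 31.7064366 ]]
[615.75770854 190.5762057   30.        ]
136 80.46772 629.81024 278.2249
```

```bash
sed -i 's/(hsv\[...,1\]>120)&(hsv\[...,2\]>120)&(abs(P\[...,2\]-30)<4)/(hsv[...,1]>35)\&(hsv[...,2]>120)\&(abs(P[...,2]-30)<5)/' h.py
python3 - <<'E'
from h import *
d=ld('w20'); pin(d)
x0,y0=629.8,278.2; a=np.radians(80.47)
for y in (190.6,): print('line x at y',x0+(y-y0)/np.tan(a))
d=snap('wrist','w21'); pin(d)
go([615,190,240],-9.5)
E
```

```text
[263.  166.9] 1178 [615.8 190.3] [44.8 29.9] 80.5
line x at y 615.0936316097523
[262.8 166.9] 1173 [615.8 190.2] [44.9 29.8] 80.5
row [-2.2  -2.15  0.21] [ 0.   0.  -6.5]
```

```bash
python3 -m jog '[[-1.1,-1.1,0.2,0,0,-3,0.4],[-2.2,-2.2,0.2,0,0,-6.5,0.4],[-2.2,-2.2,0.2,0,0,-6.5,0.4],[-2.2,-2.2,3,0,0,-6.5,0.4],[-2.2,-2.2,6,0,0,-6.5,0.4],[-2.2,-2.2,8,0,0,-6.5,0.4],[-2.2,-2.2,8,0,0,-6.5,0.4],[-2.2,-2.2,8,0,0,-6.5,0.4]]' 90
python3 - <<'E'
from h import *
d=snap('wrist','w22'); pin(d); s=arm.sense(); print(yaw_now(s),s['grip_width'],s['tcp_pos'])
go([615.6,190.3,20.5],-9.5)
E
```

```text
time_s: 26.85
tcp_pos: [615.3, 191.0, 162.9]
tcp_rot: [3.131, -0.262, 0.0]
contact_force: [-0.1, 0.5, 0.8]
grip_width: 0.602
[282.8 206.3] 1810 [615.5 191. ] [45.4 29.1] 81.2
-9.529716221528307 0.6041283516707683 [615.84306621 191.21353798 163.88951243]
row [-0.03  0.1  14.34] [-0.  -0.1 -0. ]
```

View pics/w22.png

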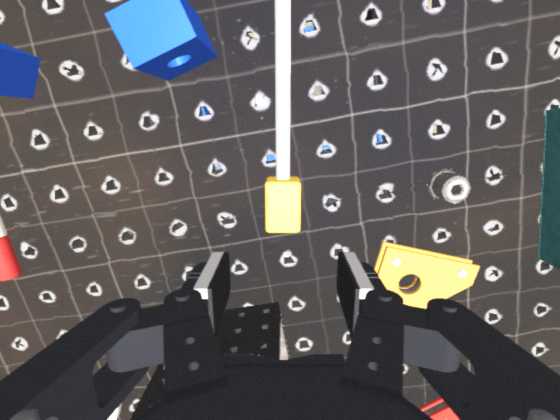

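```bash
python3 -m jog '[[0,0.1,4,0,0,0,0.4],[0,0.1,8,0,0,0,0.4],[0,0.1,11,0,0,0,0.4],[0,0.1,13,0,0,0,0.4],[0,0.1,14.1,0,0,0,0.4],[0,0.1,14.1,0,0,0,0.4],[0,0.1,14.1,0,0,0,0.4],[0,0.1,14.1,0,0,0,1],[0,0.1,14.1,0,0,0,1],[0,0.1,14.1,0,0,0,1],[0,0.1,14.1,0,0,0,1],[0,0.1,14.1,0,0,0,1]]' 90
python3 - <<'E'
from h import *
d=snap('wrist','w23'); pin(d); s=arm.sense(); print(yaw_now(s),s['grip_width']*85,s['tcp_pos'])
E
```

```text
time_s: 28.1
tcp_pos: [616.2, 191.0, 23.5]
tcp_rot: [-3.13, 0.259, -0.005]
contact_force: [-1.6, 0.7, 7.2]
grip_width: 0.332
[283.2 288.7] 6716 [616.8 191.5] [45.8 29.4] 80.7
-9.452975916648318 27.76413470362277 [616.24699596 190.99528489  23.48757283]
```

View pics/w23.png

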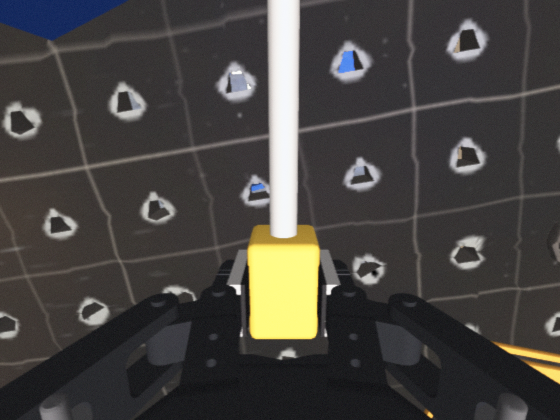

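Run:
```python
from h import *
d=ld('top0'); P=cloud(d); X=P.reshape(-1,3)
m=(X[:,0]>400)&(X[:,0]<680)&(X[:,1]>-620)&(X[:,1]<-270)&(X[:,2]<500)
q=X[m]
print('rows x, cols y; max z')
ys=np.arange(-620,-270,25)
print(ys)
for x in range(400,680,20):
    print(x,[int(max([0]+list(q[(q[:,0]>=x)&(q[:,0]<x+20)&(q[:,1]>=y)&(q[:,1]<y+25)][:,2]))) for y in ys])
```

```text
rows x, cols y; max z
[-620 -595 -570 -545 -520 -495 -470 -445 -420 -395 -370 -345 -320 -295]
400 [2, 1, 11, 17, 15, 15, 12, 3, 2, 1, 3, 3, 2, 3]
420 [8, 10, 11, 13, 15, 16, 13, 2, 2, 4, 2, 3, 4, 2]
440 [11, 13, 9, 11, 14, 11, 10, 2, 3, 3, 2, 2, 16, 14]
460 [12, 10, 4, 11, 12, 7, 2, 2, 3, 4, 1, 3, 55, 57]
480 [10, 2, 3, 1, 3, 19, 2, 4, 1, 3, 3, 1, 87, 83]
500 [9, 8, 2, 4, 19, 20, 4, 4, 2, 1, 1, 2, 122, 118]
520 [9, 8, 3, 2, 4, 21, 19, 3, 2, 3, 2, 14, 126, 125]
540 [10, 10, 3, 2, 2, 20, 20, 2, 4, 3, 11, 13, 16, 17]
560 [9, 9, 4, 3, 2, 17, 20, 20, 4, 2, 11, 15, 16, 17]
580 [9, 9, 5, 2, 2, 13, 21, 21, 3, 1, 11, 13, 19, 17]
600 [7, 8, 3, 12, 13, 13, 14, 3, 1, 3, 11, 15, 5, 4]
620 [2, 11, 14, 15, 13, 11, 2, 3, 3, 9, 10, 16, 17, 21]
640 [12, 15, 13, 13, 12, 3, 1, 3, 3, 12, 11, 16, 19, 22]
660 [7, 13, 13, 3, 22, 30, 31, 2, 1, 11, 10, 14, 14, 18]
```

```bash
python3 -m jog '[[0,0,-1,0,0,0,1],[0,0,-3,0,0,0,1],[0,0,-6,0,0,0,1],[0,0,-10,0,0,0,1],[0,0,-14,0,0,0,1],[0,0,-17.7,0,0,0,1],[0,0,-17.7,0,0,0,1],[0,0,-17.7,0,0,0,1]]'
python3 - <<'E'
from h import *
s=arm.sense(); print(s['grip_width']*85,s['contact_force']); snap('wrist','w24'); print(J(0,-150,200)); go(J(0,-150,200),-4.9); go(J(0,-285,200),-4.9)
E
```

```text
time_s: 28.95
tcp_pos: [615.4, 190.9, 199.7]
tcp_rot: [-3.13, 0.259, -0.003]
contact_force: [0.2, -0.6, -4.0]
grip_width: 0.329
27.9928129241473 [ 0.17877517 -0.61861607 -3.97973447]
[ 546.68746153 -321.85179443  200.        ]
row [ 1.72 51.68 -0.21] [ 0.   0.  -4.6]
row [ 2.79 65.14 -0.21] [ 0.   0.  -4.6]
```

View pics/w24.png

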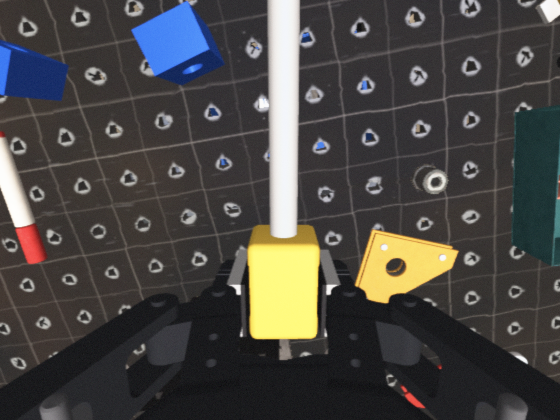

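```bash
python3 -m jog '[[0.2,4,0,0,0,-0.4,1],[0.4,9,0,0,0,-0.8,1],[0.6,14,0,0,0,-1.2,1],[0.8,19,0,0,0,-1.6,1],[1,24,0,0,0,-2,1],[1.2,29,0,0,0,-2.4,1],[1.5,34,0,0,0,-2.8,1],[1.7,39,0,0,0,-3.2,1],[1.9,44,0,0,0,-3.6,1],[2.1,49,0,0,0,-4,1],[2.4,54,0,0,0,-4.4,1],[2.6,59,0,0,0,-4.6,1]]'
python3 -m jog '[[0.2,4,0,0,0,0,1],[0.2,6,0,0,0,0,1],[0.2,6.2,4,0,0,0,1],[0.2,6.2,8,0,0,0,1],[0.2,6.2,10,0,0,0,1],[0.2,6.2,10,0,0,0,1],[0.2,6.2,10,0,0,0,1]]'
python3 - <<'E'
from h import *
s=arm.sense(); print(s['grip_width']*85,yaw_now(s),s['contact_force'],Jinv(s['tcp_pos'][:2])); snap('wrist','w25'); snap('scene','s1'); snap('top','t1'); go(J(0,-285,56.5),-4.9)
E
```

```text
time_s: 30.2
tcp_pos: [542.4, -396.2, 196.0]
tcp_rot: [-3.136, 0.133, 0.003]
contact_force: [1.1, 0.8, -1.8]
grip_width: 0.326
time_s: 30.9
tcp_pos: [539.9, -456.2, 97.5]
tcp_rot: [-3.137, 0.133, 0.002]
contact_force: [0.9, 0.2, -2.0]
grip_width: 0.33
28.022546585626017 -4.855474417523947 [ 0.86259725  0.18850587 -1.96230336] [   4.75881683 -284.4604131 ]
row [-0.62 -0.08  4.38] [ 0.1 -0.1  0.1]
```

View pics/w25.png

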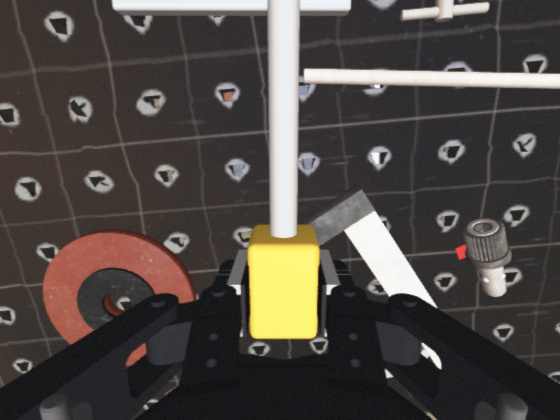

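View pics/s1.png

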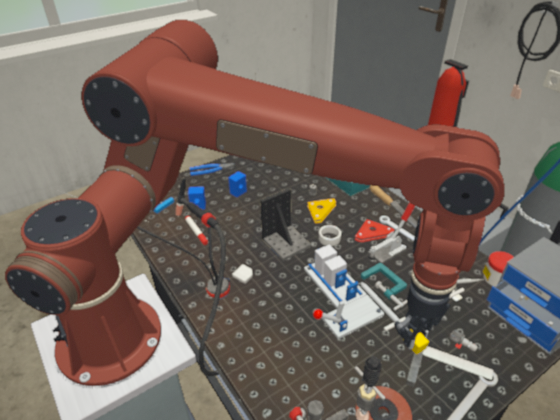

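```bash
cat >> h.py <<'E'
def shank(d,s,hz=-8.5):
    P=cloud(d); z0=s['tcp_pos'][2]
    res=[]
    for v in range(15,225,5):
        r=P[v,250:320]; ok=(abs(r[:,2]-(z0+hz+4))<8)
        if ok.sum()<10: continue
        u=250+np.nonzero(ok)[0]; uc=(u.min()+u.max())/2
        p=ray(d,uc,v,z0+hz); j=Jinv(p[:2]); res.append([j[0],j[1],np.sort(r[ok][:,2])[-6:].mean()])
    r=np.array(res); t=Jinv(s['tcp_pos'][:2])
    A=np.polyfit(r[:,1],r[:,0],1); B=np.polyfit(r[:,1],r[:,2],1)
    print('n',len(r),'y range',r[:,1].min(),r[:,1].max(),'x slope deg',np.degrees(np.arctan(A[0])),'x near/at tcp',np.polyval(A,t[1]),'tcp',t,'z slope deg',np.degrees(np.arctan(B[0])),'axis z at far, head',np.polyval(B,r[:,1].max())-6,np.polyval(B,t[1])-6,'tcpz',z0)
    print('x at nose',np.polyval(A,t[1]+189.5))
E
python3 - <<'E'
from h import *
s=arm.sense(); shank(ld('w25'),s)
d=ld('w25'); hsv=cv2.cvtColor(d['frame'],cv2.COLOR_RGB2HSV)
y=((hsv[...,0]>19)&(hsv[...,0]<35)&(hsv[...,1]>60)).astype(np.uint8); 
z=s['tcp_pos'][2]+6.5
cs,_=cv2.findContours(y,cv2.RETR_EXTERNAL,cv2.CHAIN_APPROX_NONE); k=max(cs,key=cv2.contourArea)
r=cv2.minAreaRect(np.array([ray(d,u,v,z)[:2] for u,v in k[:,0]],np.float32)); print(r,Jinv(r[0]))
E
```

```text
n 42 y range -256.4952285362663 -177.8057019276974 x slope deg -0.0891040001247828 x near/at tcp 5.474668452496012 tcp [   6.0669522  -285.71835389] z slope deg 0.13979989014200406 axis z at far, head 90.23979750216333 89.97649352137319 tcpz 100.32643595853838
x at nose 5.179965740018011
((540.914794921875, -451.1377868652344), (51.726600646972656, 29.53813362121582), 85.24024963378906) [   5.29164246 -279.30657385]
```

Run:
```python
from h import *
for i in range(2):
    s=arm.sense(); d=snap('wrist','w26'); shank(d,s)
go(J(-.3,-285,56.5),-4.9)
```

```text
n 42 y range -258.626488709749 -178.40194072396952 x slope deg -0.10719717561807333 x near/at tcp 6.818526180370458 tcp [   6.0669522  -285.71835389] z slope deg -0.04455452334532835 axis z at far, head 92.69057986615718 92.77403160798477 tcpz 100.32643595853838
x at nose 6.46398194247521
n 42 y range -258.6239377918989 -178.40117988048007 x slope deg -0.10598942977088303 x near/at tcp 6.807548009869737 tcp [   6.05600142 -285.71577312] z slope deg -0.08886939789829025 axis z at far, head 92.58476441682633 92.75121630937088 tcpz 100.28820257289878
x at nose 6.456998283125801
row [-0.63 -0.07  4.35] [ 0.1 -0.1  0. ]
```

```bash
python3 -m jog '[[-0.65,0,2,0,0,0,1],[-0.65,0,4,0,0,0,1],[-0.65,0,4.4,0,0,0,1],[-0.65,0,4.4,0,0,0,1],[-0.65,0,4.4,0,0,0,1],[-0.65,0,4.4,0,0,0,1],[-0.65,0,4.4,0,0,0,1],[-0.65,0,4.4,0,0,0,1]]'
python3 - <<'E'
from h import *
s=arm.sense(); d=snap('wrist','w27'); shank(d,s); go(J(-.4,-285,56.4),-4.9); print(yaw_now(s))
E
```

```text
time_s: 31.95
tcp_pos: [534.2, -456.5, 54.9]
tcp_rot: [3.138, -0.133, 0.001]
contact_force: [-0.1, 0.4, -1.6]
grip_width: 0.335
n 42 y range -258.1686344858094 -177.89115612693348 x slope deg -0.09776980927368191 x near/at tcp -0.200543815335869 tcp [  -0.93007765 -285.26185171] z slope deg 0.11672121760321207 axis z at far, head 47.47598380389091 47.25725118925529 tcpz 54.9095866672931
x at nose -0.5239078920204396
row [ 0.06 -0.02 -0.17] [ 0. -0.  0.]
-4.853592623907089
```

View pics/w27.png

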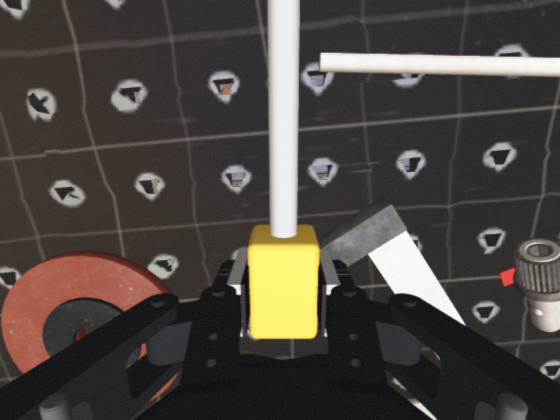

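```bash
python3 -m jog '[[0.07,0,-0.15,0,0,0,1],[0.07,-0.5,-0.15,0,0,0,1],[0.07,-1,-0.15,0,0,0,1],[0.07,-1.5,-0.15,0,0,0,1],[0.07,-2,-0.15,0,0,0,1],[0.07,-2.5,-0.15,0,0,0,1],[0.07,-3,-0.15,0,0,0,1],[0.07,-3.5,-0.15,0,0,0,1],[0.07,-4,-0.15,0,0,0,1],[0.07,-4,-0.15,0,0,0,1],[0.07,-4,-0.15,0,0,0,1]]'
python3 - <<'E'
from h import *
s=arm.sense(); d=snap('wrist','w28'); shank(d,s); go(J(-.4,-285+40,56.4),-4.9); print(s['contact_force'])
E
```

```text
time_s: 33.1
tcp_pos: [538.1, -416.5, 55.8]
tcp_rot: [3.139, -0.133, 0.0]
contact_force: [-0.2, 0.0, -1.9]
grip_width: 0.331
n 42 y range -217.90246648940845 -137.6069173333094 x slope deg -0.09105606260218735 x near/at tcp 0.2054534238507538 tcp [  -0.49585272 -244.99613885] z slope deg 0.12242551751634459 axis z at far, head 48.390109713211345 48.160647767851614 tcpz 55.81543039728645
x at nose -0.09570555394039706
row [ 0.01 -0.02 -0.06] [ 0. -0.  0.]
[-0.24574945  0.04444287 -1.93184253]
```

View pics/w28.png

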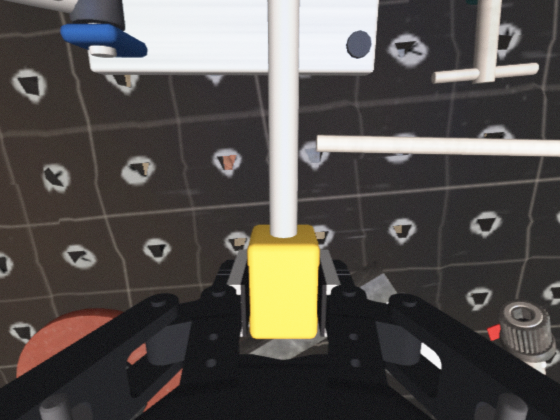

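```bash
python3 -m jog '[[0,-0.5,-0.03,0,0,0,1],[0,-1,-0.03,0,0,0,1],[0,-1.5,-0.03,0,0,0,1],[0,-2,-0.03,0,0,0,1],[0,-2.5,-0.03,0,0,0,1],[0,-3,-0.03,0,0,0,1],[0,-3.5,-0.03,0,0,0,1],[0,-4,-0.03,0,0,0,1],[0,-4.5,-0.03,0,0,0,1],[0,-5,-0.03,0,0,0,1],[0,-5,-0.03,0,0,0,1]]'
python3 - <<'E'
from h import *
s=arm.sense(); print(s['contact_force'],s['torque'],Jinv(s['tcp_pos'][:2]))
E
```

```text
time_s: 34.25
tcp_pos: [542.3, -366.0, 56.1]
tcp_rot: [-3.138, 0.132, 0.0]
contact_force: [0.3, -0.8, -1.6]
grip_width: 0.335
[ 0.34593684 -0.781874   -1.55836565] [-0.0225782  -0.07076868  0.0031975 ] [  -0.55687378 -194.31359792]
```

```bash
python3 -m jog '[[0,-0.5,0,0,0,0,1],[0,-1,0,0,0,0,1],[0,-1.5,0,0,0,0,1],[0,-2,0,0,0,0,1],[0,-2.5,0,0,0,0,1],[0,-3,0,0,0,0,1],[0,-3.5,0,0,0,0,1],[0,-4,0,0,0,0,1],[0,-4.5,0,0,0,0,1],[0,-5,0,0,0,0,1],[0,-5,0,0,0,0,1]]'
python3 - <<'E'
from h import *
s=arm.sense(); print(s['contact_force'],s['torque'],Jinv(s['tcp_pos'][:2])); snap('scene','s2'); d=snap('wrist','w29'); shank(d,s)
E
```

```text
time_s: 35.35
tcp_pos: [546.6, -316.1, 56.0]
tcp_rot: [-3.138, 0.132, 0.0]
contact_force: [0.8, -0.8, -2.2]
grip_width: 0.33
[ 0.77215394 -0.83581475 -2.15757261] [-0.03761169 -0.02355855 -0.02191392] [  -0.61462092 -144.29995687]
n 38 y range -117.67581007230199 -37.32257320073391 x slope deg -0.12102207873430532 x near/at tcp 0.16522742337184876 tcp [  -0.61462092 -144.29995687] z slope deg 0.07966432787447134 axis z at far, head 48.678303591143646 48.529561625637506 tcpz 56.03600208019626
x at nose -0.2350414659173776
```

View pics/w29.png

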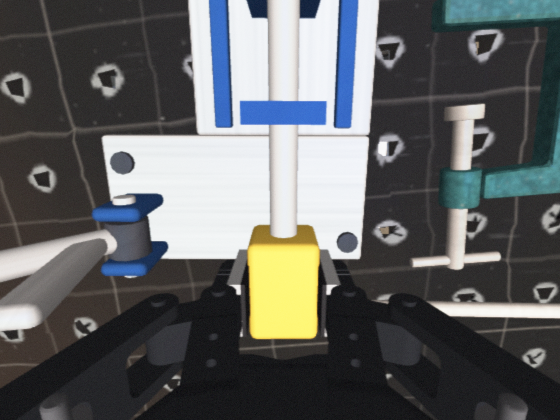

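```bash
python3 -m jog '[[0,-0.5,0,0,0,0,1],[0,-1,0,0,0,0,1],[0,-1.5,0,0,0,0,1],[0,-2,0,0,0,0,1],[0,-2.5,0,0,0,0,1],[0,-3,0,0,0,0,1],[0,-3.5,0,0,0,0,1],[0,-4,0,0,0,0,1],[0,-4.2,0,0,0,0,1],[0,-4.2,0,0,0,0,1]]'
python3 - <<'E'
from h import *
s=arm.sense(); print(s['contact_force'],s['torque'],Jinv(s['tcp_pos'][:2]));
E
```

```text
time_s: 36.45
tcp_pos: [550.1, -274.7, 56.1]
tcp_rot: [-3.139, 0.133, -0.0]
contact_force: [-0.4, 0.7, -2.0]
grip_width: 0.332
[-0.40427232  0.67995895 -2.04477538] [ 0.01884905 -0.00081178 -0.00053478] [  -0.608632   -102.72896217]
```

Passed all without contact. Now creep home against the lug.

```bash
python3 -m jog '[[0,-0.1,0,0,0,0,1],[0,-0.2,0,0,0,0,1],[0,-0.3,0,0,0,0,1],[0,-0.4,0,0,0,0,1],[0,-0.5,0,0,0,0,1],[0,-0.5,0,0,0,0,1]]'
python3 - <<'E'
from h import *
s=arm.sense(); print(s['contact_force'],s['torque'],Jinv(s['tcp_pos'][:2]));
E
```

```text
time_s: 37.05
tcp_pos: [550.5, -270.1, 56.1]
tcp_rot: [3.139, -0.133, 0.0]
contact_force: [0.4, -1.6, -2.7]
grip_width: 0.334
[ 0.40511219 -1.64062741 -2.67406836] [-0.12965394  0.02472286  0.00251304] [ -0.64386921 -98.0880809 ]
```

```bash
python3 -m jog '[[0,-0.1,0,0,0,0,1],[0,-0.2,0,0,0,0,1],[0,-0.3,0,0,0,0,1],[0,-0.4,0,0,0,0,1],[0,-0.4,0,0,0,0,1]]'
python3 - <<'E'
from h import *
s=arm.sense(); print(s['contact_force'],s['torque'],Jinv(s['tcp_pos'][:2])); d=snap('wrist','w30')
E
```

```text
time_s: 37.55
tcp_pos: [550.5, -269.9, 56.3]
tcp_rot: [3.132, -0.137, -0.001]
contact_force: [-1.7, -18.1, -9.8]
grip_width: 0.331
[ -1.74099538 -18.14304052  -9.81792975] [-3.79589334  0.42792589  0.05716446] [ -0.66466871 -97.95121532]
```

View pics/w30.png

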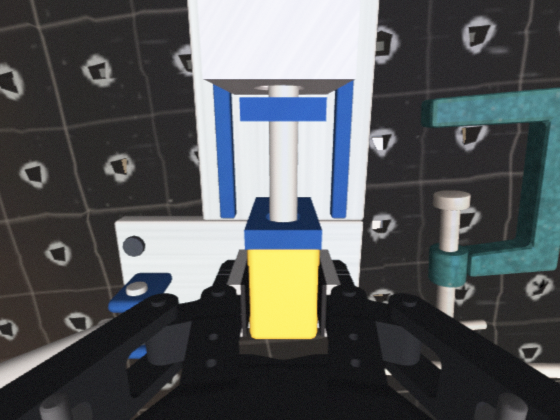

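```bash
python3 -m jog '[[0,0.25,0,0,0,0,1],[0,0.25,0,0,0,0,1],[0,0.25,0,0,0,0,0.5],[0,0.25,0,0,0,0,0.45],[0,0.25,0,0,0,0,0.4],[0,0.25,0,0,0,0,0.4],[0,0.25,-2,0,0,0,0.4],[0,0.25,-5,0,0,0,0.4],[0,0.25,-9,0,0,0,0.4],[0,0.25,-13,0,0,0,0.4],[0,0.25,-15,0,0,0,0.4],[0,0.25,-15,0,0,0,0.4]]'
python3 - <<'E'
from h import *
s=arm.sense(); d=snap('wrist','w31');snap('scene','s3'); print(s['tcp_pos'])
E
```

```text
time_s: 38.8
tcp_pos: [552.1, -269.4, 210.3]
tcp_rot: [3.135, -0.132, 0.008]
contact_force: [0.6, 0.4, -0.9]
grip_width: 0.598
[ 552.10282823 -269.42349996  210.32891633]
```

View pics/w31.png

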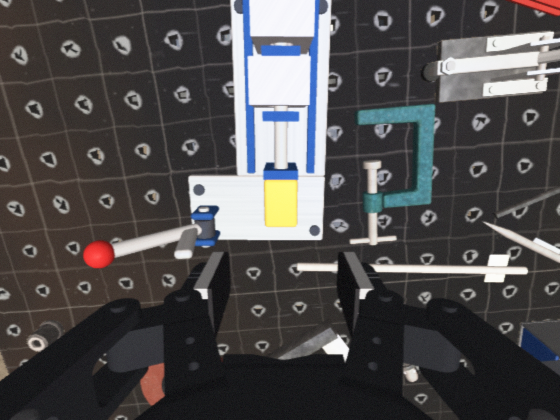

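Run:
```python
from h import *
d=ld('w31'); P=cloud(d); hsv=cv2.cvtColor(d['frame'],cv2.COLOR_RGB2HSV)
y=((hsv[...,0]>19)&(hsv[...,0]<35)&(hsv[...,1]>60)).astype(np.uint8); y[:,:240]=0;y[:,320:]=0
cs,_=cv2.findContours(y,cv2.RETR_EXTERNAL,cv2.CHAIN_APPROX_NONE); k=max(cs,key=cv2.contourArea)
ins=cv2.drawContours(np.zeros_like(y),[k],-1,1,-1); z=np.median(P[ins>0][:,2]); print('z',z, [np.median(P[v,275:288,2]).round(1) for v in (183,195,210,222)])
X=np.array([Jinv(ray(d,u,v,61)[:2]) for u,v in k[:,0]]); print(X.min(0),X.max(0)); print(cv2.minAreaRect(X.astype(np.float32)))
b=((hsv[...,0]>95)&(hsv[...,0]<125)&(hsv[...,1]>100)); b[:158]=0;b[185:]=0;b[:,:262]=0;b[:,300:]=0
pts=np.argwhere(b)[:,::-1]; X=np.array([Jinv(ray(d,u,v,66)[:2]) for u,v in pts]); print('lug0 top',X.min(0),X.max(0))
```

```text
z 61.034774027085376 [np.float64(61.5), np.float64(61.0), np.float64(61.2), np.float64(60.6)]
[ -14.90191226 -120.37713179] [ 14.4595815  -78.09629554]
((-0.2325448989868164, -99.22976684570312), (42.66560745239258, 29.047266006469727), 89.15604400634766)
lug0 top [-14.97276172 -76.33314821] [ 14.05884371 -62.66252105]
```

Run:
```python
from h import *
go(J(0,-150,110),-4.9); go(J(0,-146,60),-4.9)
```

```text
row [0.04 5.35 9.6 ] [ 0.  -0.   0.1]
row [ 0.04  4.95 14.6 ] [ 0.  -0.   0.1]
```

```bash
python3 -m jog '[[0,2.5,0,0,0,0,1],[0,5.2,0,0,0,0,1],[0,5.2,2,0,0,0,1],[0,5.2,6,0,0,0,1],[0,5.2,10,0,0,0,1],[0,5.2,13,0,0,0,1],[0,5.2,14.4,0,0,0,1],[0,5.2,14.4,0,0,0,1],[0,5.2,14.4,0,0,0,1],[0,5.2,14.4,0,0,0,1]]' 40
python3 - <<'E'
from h import *
s=arm.sense(); d=snap('wrist','w32'); print(s['contact_force'],Jinv(s['tcp_pos'][:2]),s['tcp_pos'][2])
E
```

```text
time_s: 39.9
tcp_pos: [547.2, -321.2, 64.2]
tcp_rot: [3.137, -0.133, 0.004]
contact_force: [0.2, -0.5, 0.9]
grip_width: -0.001
[ 0.24666966 -0.4551714   0.85971722] [   0.43607097 -149.33322258] 64.20019660344578
```

View pics/w32.png

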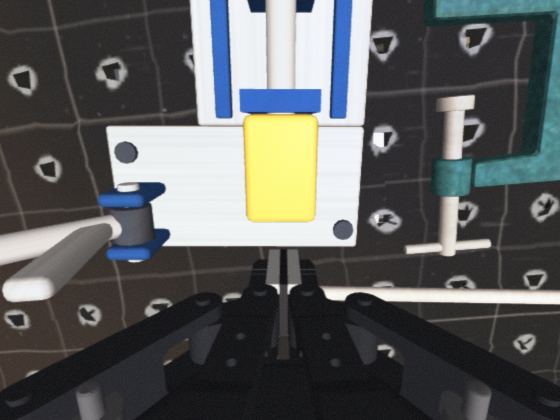

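```bash
python3 -m jog '[[0,-0.4,0.3,0,0,0,1],[0,-0.8,0.3,0,0,0,1],[0,-1.1,0.3,0,0,0,1],[0,-1.3,0.3,0,0,0,1],[0,-1.5,0.3,0,0,0,1],[0,-1.5,0.3,0,0,0,1]]'
python3 -m jog '[[0,-0.1,0,0,0,0,1],[0,-0.2,0,0,0,0,1],[0,-0.3,0,0,0,0,1],[0,-0.3,0,0,0,0,1]]'
python3 -c "
from h import *
s=arm.sense(); print(Jinv(s['tcp_pos'][:2]))"
```

```text
time_s: 40.55
tcp_pos: [547.7, -305.9, 59.5]
tcp_rot: [3.137, -0.133, 0.001]
contact_force: [-1.1, -3.4, 0.8]
grip_width: -0.0
time_s: 40.95
tcp_pos: [547.8, -305.4, 60.3]
tcp_rot: [3.133, -0.136, 0.001]
contact_force: [-3.6, -13.3, 2.0]
grip_width: -0.002
[  -0.32472278 -133.55134494]
```

```bash
python3 -m jog '[[0,0.5,0,0,0,0,1],[0,1,0,0,0,0,1],[0,1.2,-3,0,0,0,1],[0,1.2,-7,0,0,0,1],[0,1.2,-11,0,0,0,1],[0,1.2,-14,0,0,0,1],[0,1.2,-14,0,0,0,1],[0,1.2,-14,0,0,0,1]]'
python3 - <<'E'
from h import *
go(J(-180,-129,200),-4.9); go(J(-180,-129,109),-4.9)
E
```

```text
time_s: 41.75
tcp_pos: [547.0, -314.5, 199.3]
tcp_rot: [-3.139, 0.133, -0.001]
contact_force: [-0.0, -0.1, -0.6]
grip_width: -0.003
row [-17.97  -1.38  -0.08] [-0.  -0.   0.1]
row [-17.97  -1.38   9.02] [-0.  -0.   0.1]
```

```bash
python3 -m jog '[[-4.5,-0.4,0,0,0,0,1],[-9,-0.8,0,0,0,0,1],[-13.5,-1.2,0,0,0,0,1],[-18,-1.4,0,0,0,0,1],[-18,-1.4,0,0,0,0,1],[-18,-1.4,3,0,0,0,1],[-18,-1.4,6,0,0,0,1],[-18,-1.4,8.5,0,0,0,1],[-18,-1.4,9,0,0,0,1],[-18,-1.4,9,0,0,0,1],[-18,-1.4,9,0,0,0,1],[-18,-1.4,9,0,0,0,1]]'
python3 - <<'E'
from h import *
s=arm.sense(); d=snap('wrist','w33'); print(s['contact_force'],Jinv(s['tcp_pos'][:2]),s['tcp_pos'][2])
E
```

```text
time_s: 42.95
tcp_pos: [369.1, -285.8, 110.4]
tcp_rot: [3.137, -0.133, 0.002]
contact_force: [-0.1, -0.2, 1.3]
grip_width: 0.002
[-0.07745057 -0.15738057  1.30300916] [-179.9747631  -129.27795572] 110.38731278815604
```

View pics/w33.png

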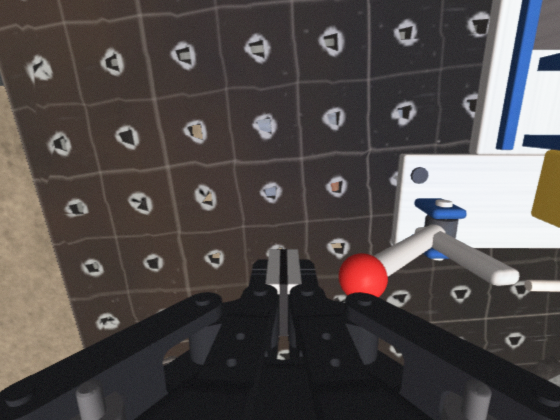

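```bash
python3 -m jog '[[1,0,0,0,0,0,1],[1.8,0,0,0,0,0,1],[2.6,0,0,0,0,0,1],[3.4,0,0,0,0,0,1],[4.2,0,0,0,0,0,1],[5,0,0,0,0,0,1],[5.8,0,0,0,0,0,1],[6.6,0,0,0,0,0,1],[7.4,0,0,0,0,0,1],[8.2,0,0,0,0,0,1],[8.8,0,0,0,0,0,1],[8.8,0,0,0,0,0,1]]'
python3 - <<'E'
from h import *
s=arm.sense(); d=snap('wrist','w34'); print(s['contact_force'],Jinv(s['tcp_pos'][:2]),s['tcp_pos'][2])
E
```

```text
time_s: 44.2
tcp_pos: [456.7, -292.3, 108.4]
tcp_rot: [-3.138, 0.132, 0.001]
contact_force: [-0.4, -0.3, -0.3]
grip_width: 0.005
[-0.43815785 -0.25103127 -0.27934498] [ -92.23027548 -128.25202536] 108.41217601377647
```

View pics/w34.png

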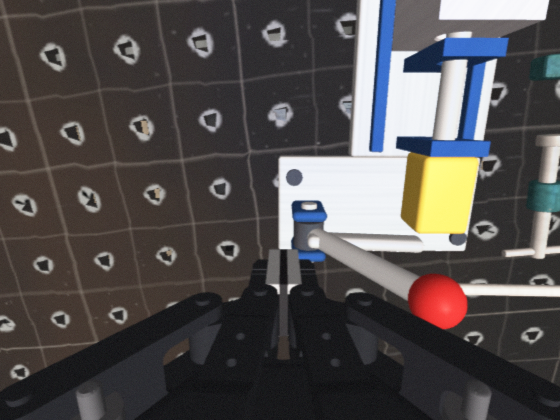

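```bash
python3 -m jog '[[-2,0,-2,0,0,0,1],[-2,0,-6,0,0,0,1],[-2,-2,-10,0,0,0,1],[0,-5,-13,0,0,0,1],[2,-9,-13,0,0,0,0.5],[2,-11,-13,0,0,0,0],[2,-11,-13,0,0,0,0],[2,-11,-13,0,0,0,0],[2,-11,-13,0,0,0,0]]'
python3 - <<'E'
from h import *
s=arm.sense(); d=snap('wrist','w35'); snap('scene','s4'); snap('top','t4'); print(s['contact_force'],Jinv(s['tcp_pos'][:2]),s['tcp_pos'][2]); blocks(d)
P=cloud(d); hsv=cv2.cvtColor(d['frame'],cv2.COLOR_RGB2HSV)
kk=((hsv[...,0]<8)|(hsv[...,0]>172))&(hsv[...,1]>150)
n,l,st,c=cv2.connectedComponentsWithStats(kk.astype(np.uint8))
for i in range(1,n):
    if st[i,4]>100: p=c[i]; print('red',p,st[i,4],Jinv(ray(d,*p,113)[:2]),P[l==i][:,2].max())
y=((hsv[...,0]>19)&(hsv[...,0]<35)&(hsv[...,1]>60)&(abs(P[...,2]-61)<5)).astype(np.uint8)
cs,_=cv2.findContours(y,cv2.RETR_EXTERNAL,cv2.CHAIN_APPROX_NONE); k=max(cs,key=cv2.contourArea)
X=np.array([Jinv(ray(d,u,v,61)[:2]) for u,v in k[:,0]]); print('head',X.min(0),X.max(0))
E
```

```text
time_s: 45.15
tcp_pos: [485.0, -185.4, 238.7]
tcp_rot: [-3.138, 0.135, 0.001]
contact_force: [-0.1, 0.1, -0.0]
grip_width: 0.846
[-0.06374853  0.06961204 -0.02367567] [-73.08556796 -19.32902119] 238.65141270931602
[368.3 122.9] 78.7 [ 564.8 -124.7] [33.4 46.5] 85.1
[362.3 176.9] 78.7 [ 558.6 -171. ] [33.8 46.6] 85.1
red [80.50746269  9.02985075] 134 [-213.74376134  124.96233887] 27.778533170793935
red [536.05343811  65.43379175] 2545 [110.99478939  88.81655373] 365.0077321852957
red [89.00659341 56.10769231] 455 [-212.71589668   94.968568  ] 26.625111688676498
red [340.40162272 326.71805274] 493 [ -20.39938121 -130.54566377] 125.8456184571869
head [ -15.63217405 -120.37894653] [ 13.60458083 -78.20025248]
```

View pics/w35.png

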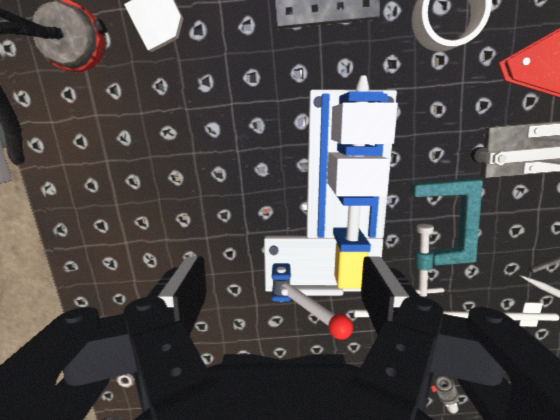

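View pics/t4.png

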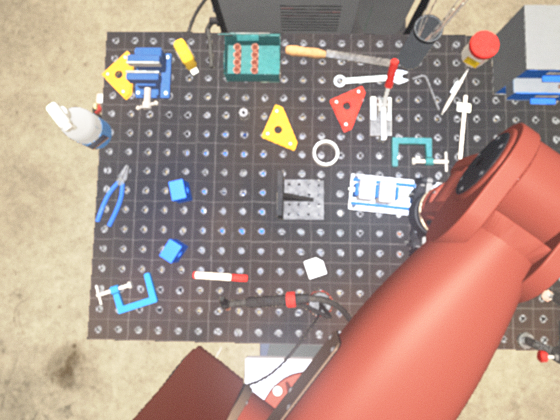

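Run:
```python
from h import *
d=ld('w35'); f=d['frame'][...,::-1]
cv2.imwrite('pics/c5.png',cv2.resize(f[65:130,320:400],None,fx=8,fy=8,interpolation=cv2.INTER_NEAREST))
for v in (74,75,76,77,78,80): print(v,Jinv(ray(d,362.5,v,46.5)[:2]), d['frame'][v,362])
```

```text
74 [ 0.66134744 91.78263336] [64 61 66]
75 [ 0.71890624 90.92463588] [130 126 126]
76 [ 0.77655503 90.06529682] [225 220 219]
77 [ 0.83429404 89.20461305] [233 231 230]
78 [ 0.89212347 88.3425814 ] [234 233 231]
80 [ 1.00805445 86.61446179] [235 235 233]
```

View pics/c5.png

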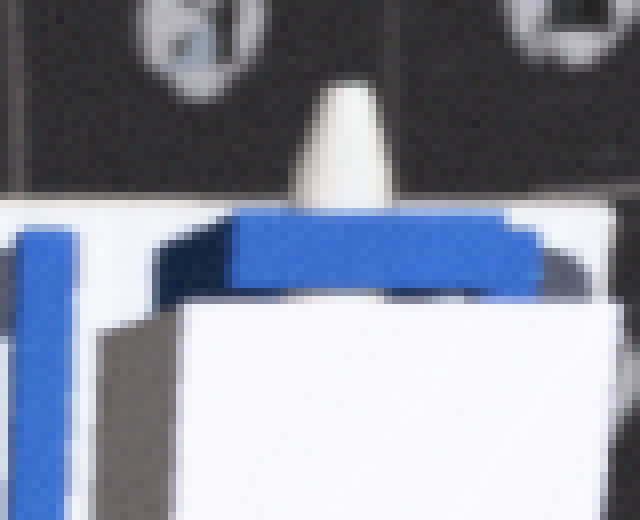

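```bash
python3 -c "
from h import *
s=arm.sense(); print(s['time_s'],s['contact_force']); print(arm.finish_job())"
```

```text
45.3 [-0.28203059  0.1116827  -1.00434766]
the job is handed in; nothing more can be done
None
```

The hinge is set up for welding, and I handed the job in at 45.3 s. I pushed the latch open and stood the two pale knuckle blocks in nest_2 and nest_1. There was no third block, so nest_0 is empty. I then threaded the pin from the latch end, pressed its head home, and pushed the latch back over until it closed behind the head.

**Last checks:**
- **Blocks:** both tops read 78.7 mm, which is upright on the nest floor. They sit about 1 mm off the bore line in x, in opposite directions.
- **Pin:** the nose tip read about 91 mm along the jig's y, which is the 15 mm it should stand out. Pushing on the back of the head met solid resistance at about 13 N. The camera put the back of the head at −120.4 mm against −121 expected, which is within measuring error.
- **Latch:** the knob is at its closed position, with the tongue lying across behind the head.
- **Other things:** they look unmoved in the last top view, by eye rather than by measurement. The robot was touching nothing.

**What went wrong on the way:**
- **First block:** the first lowering into nest_2 caught on a lug and the block tilted in the grip. I stood it on clear table, gripped it again, and the second try went in cleanly.
- **Pin:** it had been knocked a few centimetres before I reached it, so I measured it again before gripping.

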